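# Draw down a signal lens clamp ring

## Robot

A 6-joint arm with a two-finger parallel gripper is mounted at the origin on the work surface. World frame = base frame: x ahead of the robot, y to its left, z up, the work surface at z = 0. Lengths are in m, angles in rad, forces in N, time in s.
With the tool pointing down it reaches from about 0.35 to 0.775 m from the base axis. Payload 5.5 kg.
Tool frame: the origin (TCP) lies midway between the tips of the shut fingers; the grasp point (between the pads) lies 19 mm behind it (env.tcp_to_grasp is the distance from the TCP to the grasp point, in m); z points along the fingers, y is the direction in which the jaws open and shut (so a half turn about z gives the same grasp; the last joint's range is limited). The gripper opens to 85 mm and grips with 20 to 120 N. Pads are 22 mm wide; open, the fingers measure 114 mm over their backs; the gripper's body (76 mm by 85 mm) begins 54 mm behind the grasp point. The pads swing forward as they close: fully open they stand 13 mm farther back than shut.
Start: joints at [-1.288, 0.313, 0.046, 1.304, 0, 1.431], TCP at [0.236, -0.524, 0.231] pointing down, gripper open.
Joint ranges: [-2.76, 2.76], [-0.86, 1.69], [-1.03, 1.26], [-2.2, 2.34], [-1.47, 1.5], [-3.14, 3.14]. Speed limits (rad/s): [2.57, 2.57, 3.14, 3.14, 3.14, 3.14].

## Interface

Orientations are given as a unit quaternion [w, x, y, z].
In Python, from workcell import get_state, viewer, hand_in, finder, env gives the robot as it stands.
- The arm moves only by the tool arm_command, never from a script. Its argument "motion" is a list of rows, each an object of numbers: "x", "y", "z": the shift along the tool's x, y, z in mm; "rx", "ry", "rz": the turn, a rotation vector about the tool's x, y, z in degrees; "hand": the closure, from -1 (fully open) to 1 (shut). A call has 1 to 10 rows; each row is the pose to reach, as a shift and turn from the pose commanded when the call began, along the tool's axes at that moment; what a row does not reach only later rows make up. A row lasts 1/8 s, in which the tool goes at most 62.5 mm and 10.7 degrees, less where a joint would pass 70% of its speed; a pose out of reach is approached as far as the arm can. A call with a gripper value outside its range is refused whole. The fingers move at their own pace and stop on an object; "force" is the grip in N (left out, the last holds). Time passes only in rows, so rows that repeat a pose let the fingers close. It gives the time, the measured TCP pose, the force and the opening at its end, in the units of the state.
- get_state(): the state, without advancing time (a new reading comes with each control period).
- viewer.read_camera(name): name is "scene" or "top" or "wrist"; returns a dict with "image" (384x512x3 uint8, red, green, blue), "z_map" (384x512 float32, m along the optical axis (not along the pixel's ray), 0 where there is no reading), "intrinsics" (3x3 intrinsics, pixels), "k1" (the pictures are not rectified: a ray, as slopes to the right and down, at radius r is drawn at 1 + k1 r^2 times it, then the intrinsics apply), "rvec" (rotation vector, rad) and "tvec" (3), from world to camera coordinates, as OpenCV has them. Camera axes: x right, y down, z forward; pixel columns grow to the right and rows downward; lengths in m; the calibration is good to about 2 mm. A picture is of the moment at which its call begins.
- hand_in(): hands the job in, once; it reports no verdict.
Trained networks look in a picture, given as the dict that the camera call returned (one of the last four; its "shot" number tells which), for a name from the list of things; names that differ only in an ending like _2 or _b are one class to them, and where a whole thing is asked for, a point or a joint stands for the part that bears it (a point fixed in the world has none). Each returns a list of dicts, best first, with "score" (0 to 1); they miss things now and then, are a little off and sometimes report something else, mostly with a low value. They report only what shows in the picture. A call takes as long as a camera call. They do not tell look-alikes from the thing itself.
- finder.find_in(picture, query): "at" ([column, row] in pixels, amid what is visible of it).
- finder.masks_of(picture, query): "region" (384x512 bool, what is visible of it) and "at" ([column, row] in pixels, amid what is visible of it).
The state is a dict: "clock": time; "joint_pos": joint angles; "qvel": joint speeds; "tau": joint torques, N m; "tcp_pos": TCP position; "orientation": TCP orientation; "wrist_force": force on the tool from outside, world axes, zero at the start; "ft_torque": the same for the moment, N m; "finger_gap": finger opening in m.
Only numpy, scipy, OpenCV 4.12 (cv2) and the standard library are available. Lean on these libraries where they do the work, as an engineer would, in place of code of your own. Each camera call takes 0.05 s, during which the arm holds its last target.

## Task

Tighten the four square-headed bolts that clamp the signal lens, using the T-handle wrench from its wooden stand. Work crosswise from each bolt to the opposite one, in two rounds: first nip every bolt up by about a tenth of a turn, then go round crosswise again and turn each until it comes up hard, without forcing it or leaning on the lens. Put the wrench back upright in its stand and leave everything else where it lies.

Things in the scene. Friction and masses are not known exactly. Their poses are not given: they have to be found in the camera images.
- signal_head: Round grey cast signal lamp, lens up, fixed to the bench on a 200 x 200 x 12 mm steel plate. On top an aluminium clamp ring, upper face 70 mm above the bench, held by four bolts with square brass heads 74 mm from the axis: bolt1 at the lamp's own +x, bolt2 +y, bolt3 -x, bolt4 -y (bolt1 is opposite bolt3, bolt2 opposite bolt4). Origin: on the axis at bench height, z up.
- clamp_ring: The aluminium clamp ring under the bolt heads: 188 mm across, from 61 to 70 mm above the bench. Same origin and axes as the lamp.
- lens: The fragile frosted yellow lens inside the ring of bolts: 110 mm across, domed, crown 86 mm above the bench. Same origin and axes as the lamp.
- wrench: T-handle socket wrench, 149 mm tall, 340 g, standing in its stand. Origin: centre of the socket's mouth; z up to the handle, x along the crossbar. Socket: square tube, 26 mm over the outer flats, 37 mm over corners; square bore 18.5 mm across flats, 26 mm deep, flats square to x and y, mouth bevelled; on a bolt head it has 0.75 mm play each side and about 5 degrees of turning play each way. Shank 13 mm thick.
- wrench_grip (a point): Centre of the wrench's crossbar (112 mm long in x, 18 mm wide in y: grip it across here, 24 mm high), on the shank's axis, 137 mm above the socket's mouth.
- stand: Dark wooden tool block 85 x 85 x 60 mm, fixed to the bench, with one upright round bore 42 mm across, 48 mm deep, chamfered 4 mm, in which the wrench stands socket down. Origin: centre of the underside, z up.
- stand_seat (a point): Centre of the floor of the bore, 12 mm above the bench: here stands the centre of the socket's mouth when the wrench is put away.
- bolt1_top (a point): Crown of the square brass bolt head on the lamp's own +x side, on its axis, 90 mm above the bench. Head 17 mm across flats and 17 mm high (the top 6 mm chamfered to a round crown), foot 73 mm above the bench. It turns but does not rise or sink; the point turns with it, x and y square to the flats. Wrench fully on: socket's mouth 71 to 74 mm above the bench.
- bolt1 (a joint): Turn of this bolt, rad, counted up clockwise seen from above (tightening). Starts finger-tight at 0 to 0.25; drags with about 0.12 N m, stays where left. Somewhere between 1.2 and 1.9, different for each bolt, it comes up hard on its spacer: torque then rises about 6 N m per rad and slackens when let go. Beyond about 0.9 N m the bolt is overstrained.
- bolt2_top (a point): Crown of the square brass bolt head on its +y side; sizes and axes as for bolt1.
- bolt2 (a joint): Turn of this bolt, rad; as for bolt1, but it comes up hard at an angle of its own.
- bolt3_top (a point): Crown of the square brass bolt head on its -x side; sizes and axes as for bolt1.
- bolt3 (a joint): Turn of this bolt, rad; as for bolt1, but it comes up hard at an angle of its own.
- bolt4_top (a point): Crown of the square brass bolt head on its -y side; sizes and axes as for bolt1.
- bolt4 (a joint): Turn of this bolt, rad; as for bolt1, but it comes up hard at an angle of its own.
- terminal_block: Bystander: cast-iron terminal block, 60 x 110 x 30 mm. Origin: on its underside, near its middle. Leave it where it is.
- pliers: Bystander: crimping pliers with blue handles, about 190 x 60 x 16 mm, lying flat. Origin: on its underside, near its middle. Leave it where it is.
- spare_lens: Bystander: spare yellow lens, 110 mm across, 16 mm high. Origin: on its underside, near its middle. Leave it where it is.
- gasket: Bystander: red silicone gasket disc, 80 mm across, 5 mm thick. Origin: on its underside, near its middle. Leave it where it is.
- screwdriver: Bystander: screwdriver lying flat. Origin: on its underside, near its middle. Leave it where it is.
- tape_roll: Bystander: black roll of tape, 60 mm across, 18 mm high. Origin: on its underside, near its middle. Leave it where it is.
- oil_tin: Bystander: small tin can, 48 mm across, 85 mm high. Origin: on its underside, near its middle. Leave it where it is.
Not all that is in view belongs to the job. There is more than one size of the wrench; the one meant has the size given above.

How it is judged:
By the outcome, as a careful person would: the job done as asked, in the order asked, and still so for the second after the job is handed in, with the robot touching nothing.
It also fails if it takes over 72 s, if anything falls off the work surface, if the arm or the gripper's body presses on something with over 40 N, if the wrist force passes 120 N, or if a joint passes its speed limit or range.

## Working session

There is one attempt and no reset: what is moved stays moved. The work goes in short steps, Python scripts to look and compute and a tool call to move; the robot and the scene stay as the last step left them, time stands still between calls to the robot, and variables do not carry over. Pictures are saved under pics/ and viewed, and the job is handed in when it is done.

Besides the shell and the picture viewer there is one more tool, called as name([rows], argument=value, ...), one row to a line, values as JSON. arm_command: Moves the arm, as the interface text tells. Its arguments: {"type":"object","properties":{"motion":{"type":"array","items":{"type":"object","properties":{"x":{"type":"number"},"y":{"type":"number"},"z":{"type":"number"},"rx":{"type":"number"},"ry":{"type":"number"},"rz":{"type":"number"},"hand":{"type":"number"}}}},"force":{"type":"number"}},"required":["motion"]}

```bash
ls; mkdir -p pics
cat > h.py <<'E'
import numpy as np, cv2
from workcell import get_state, viewer, hand_in, finder, env
def cam(name,fn=None):
    p=viewer.read_camera(name)
    if fn: cv2.imwrite('pics/'+fn,cv2.cvtColor(p['image'],cv2.COLOR_RGB2BGR))
    return p
def ray(p,uv):
    K=p['intrinsics'];k1=p['k1']
    d=np.array([(uv[0]-K[0,2])/K[0,0],(uv[1]-K[1,2])/K[1,1]])
    s=d.copy()
    for _ in range(20): s=d/(1+k1*(s@s))
    R=cv2.Rodrigues(np.array(p['rvec'],float))[0];t=np.array(p['tvec'],float).ravel()
    return -R.T@t, R.T@np.array([s[0],s[1],1.0])
def atz(p,uv,z):
    o,d=ray(p,uv); return o+d*(z-o[2])/d[2]
def bydepth(p,uv):
    o,d=ray(p,uv); z=p['z_map'][int(round(uv[1])),int(round(uv[0]))]; return o+d*z
def proj(p,X):
    R=cv2.Rodrigues(np.array(p['rvec'],float))[0];t=np.array(p['tvec'],float).ravel()
    c=R@np.array(X,float)+t; s=c[:2]/c[2]; s=s*(1+p['k1']*(s@s)); K=p['intrinsics']
    return np.array([K[0,0]*s[0]+K[0,2],K[1,1]*s[1]+K[1,2]])
def cloud(p):
    K=p['intrinsics'];H,W=p['z_map'].shape
    u,v=np.meshgrid(np.arange(W),np.arange(H))
    d=np.stack([(u-K[0,2])/K[0,0],(v-K[1,2])/K[1,1]],-1);s=d.copy()
    for _ in range(20): s=d/(1+p['k1']*(s**2).sum(-1,keepdims=True))
    c=np.concatenate([s,np.ones((H,W,1))],-1)*p['z_map'][...,None]
    R=cv2.Rodrigues(np.array(p['rvec'],float))[0];t=np.array(p['tvec'],float).ravel()
    X=(c-t)@R; X[p['z_map']<=0]=np.nan
    return X
E
python3 - <<'E'
from h import *
s=get_state();print(s)
for n in ['scene','top','wrist']:
    p=cam(n,n+'0.png'); print(n,p['intrinsics'],p['k1'],p['rvec'],p['tvec'],p['shot'])
    for q in ['signal_head','lens','wrench','stand','bolt1_top','oil_tin']:
        r=finder.find_in(p,q)
        print(q,[(np.round(a['at']),round(a['score'],2),np.round(bydepth(p,a['at']),3)) for a in r[:5]])
print(env.tcp_to_grasp, get_state()['clock'])
E
```

```text
pics
{'clock': 0.0, 'joint_pos': array([-1.28759564e+00,  3.13997534e-01,  4.49833890e-02,  1.30359485e+00,
        2.85198497e-05,  1.43119137e+00]), 'qvel': array([-0.00079061,  0.00028715,  0.0018741 ,  0.00066758,  0.0019943 ,
       -0.00066508]), 'tau': array([-1.02019126e-04, -4.80630183e+01,  2.98531348e+01,  1.95249554e-02,
       -2.92785717e-04, -2.00978297e-05]), 'tcp_pos': array([ 0.23578826, -0.52387778,  0.2304123 ]), 'orientation': array([-9.05023358e-04,  9.77737122e-01,  2.09831597e-01, -5.07938753e-05]), 'wrist_force': array([-0.58226027,  1.06185154,  0.2635236 ]), 'ft_torque': array([-0.01208854, -0.03328416,  0.03822268]), 'finger_gap': 0.0855630856889134}
scene [[374.28001996   0.         253.14739017]
 [  0.         374.28001996 194.16223661]
 [  0.           0.           1.        ]] 0.04274585121377407 [ 0.77579063  2.51400995 -1.23511077] [ 0.48820333 -0.11187216  1.46077497] 1
signal_head [(array([228., 188.]), 0.91, array([ 0.6  , -0.125,  0.075]))]
lens [(array([227., 176.]), 0.73, array([ 0.573, -0.18 ,  0.083])), (array([235., 183.]), 0.65, array([ 0.5
[... 855 characters left out ...]
 [(array([214., 197.]), 0.82, array([0.539, 0.103, 0.163])), (array([162., 255.]), 0.76, array([0.382, 0.236, 0.201])), (array([168., 206.]), 0.44, array([0.519, 0.246, 0.093]))]
stand [(array([218., 194.]), 0.83, array([0.558, 0.102, 0.039]))]
bolt1_top []
oil_tin [(array([259., 125.]), 0.66, array([ 0.767, -0.024,  0.088])), (array([364., 153.]), 0.58, array([ 0.693, -0.361,  0.033]))]
wrist [[299.10670448   0.         250.93086651]
 [  0.         299.10670448 194.50413352]
 [  0.           0.           1.        ]] -0.01254298807733481 [-2.41743543  1.56395429  0.23886931] [-0.57437861 -0.03781156  0.3812276 ] 3
signal_head []
lens []
wrench []
stand []
bolt1_top []
oil_tin []
0.0187 1.05
```

View pics/scene0.png

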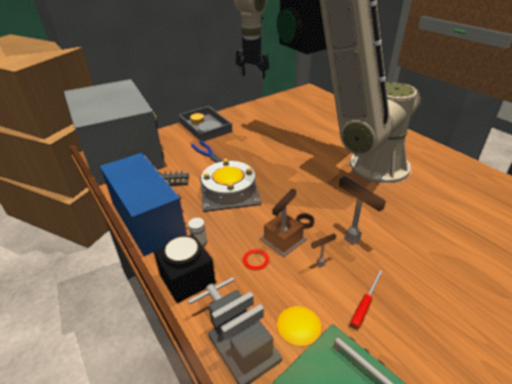

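View pics/top0.png

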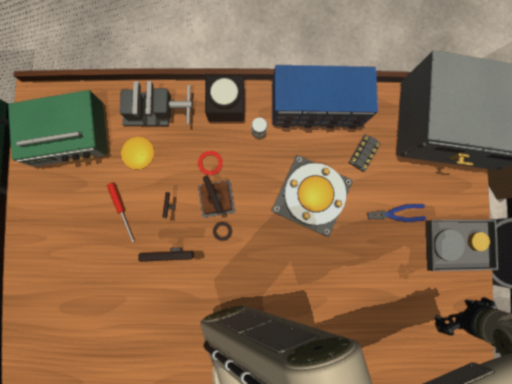

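View pics/wrist0.png

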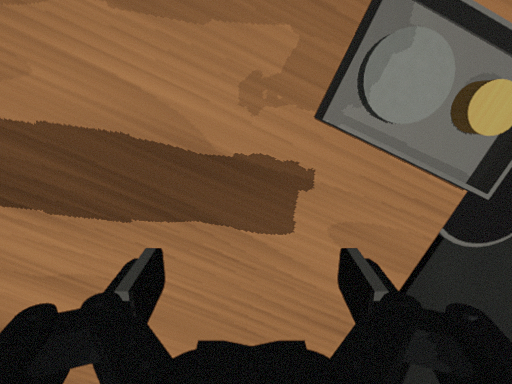

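Run:
```python
from h import *
import pickle
t=cam('top'); s=cam('scene')
pickle.dump((t,s),open('ts.pkl','wb'))
i=cv2.cvtColor(t['image'],cv2.COLOR_RGB2BGR); j=cv2.cvtColor(s['image'],cv2.COLOR_RGB2BGR)
a=cv2.resize(i[145:245,180:370],None,fx=4,fy=4,interpolation=cv2.INTER_CUBIC)
b=cv2.resize(j[150:260,190:330],None,fx=5,fy=5,interpolation=cv2.INTER_CUBIC)
cv2.imwrite('pics/tc.png',a);cv2.imwrite('pics/sc.png',b)
for p in (t,s):
    X=cloud(p)
    # wrench bar: points near stand with z>0.1
    m=(abs(X[...,0]-.55)<.12)&(abs(X[...,1]-.11)<.1)&(X[...,2]>.115)&(X[...,2]<.2)
    P=X[m]; print(len(P),P.mean(0),P.min(0),P.max(0))
    d=P-P.mean(0);w,v=np.linalg.eigh(d.T@d); print(np.sqrt(w/len(P)),v[:,2])
    m=(abs(X[...,0]-.55)<.15)&(abs(X[...,1]+.187)<.15)&(X[...,2]>.062)&(X[...,2]<.078)
    P=X[m]; (c,sz,an)=cv2.minAreaRect(P[:,:2].astype(np.float32)); print('ring',c,sz,np.median(P[:,2]))
    m=(abs(X[...,0]-.55)<.08)&(abs(X[...,1]-.11)<.08)&(X[...,2]>.05)&(X[...,2]<.07)
    P=X[m]; print('stand',cv2.minAreaRect(P[:,:2].astype(np.float32)))
print(get_state()['clock'])
```

```text
263 [0.54726841 0.10725391 0.16039399] [0.49504972 0.08064559 0.14385025] [0.60150382 0.13532054 0.16720301]
[0.00295595 0.00531481 0.03221833] [-0.92314654 -0.38431383 -0.01016616]
ring (0.5597431063652039, -0.19631049036979675) (0.18588301539421082, 0.18431855738162994) 0.07103150177472004
stand ((0.5479790568351746, 0.10801535099744797), (0.08561976253986359, 0.08541993796825409), 9.366877555847168)
287 [0.55456061 0.11615492 0.15362536] [0.49741735 0.08471595 0.11674483] [0.60340714 0.13866136 0.16418046]
[0.00490464 0.00994002 0.03296061] [-0.92596578 -0.37621427  0.03240679]
ring (0.5613085031509399, -0.19515328109264374) (0.18934370577335358, 0.1830635964870453) 0.06968280806631189
stand ((0.5501767992973328, 0.11053326725959778), (0.08856579661369324, 0.08885520696640015), 8.784725189208984)
1.15
```

View pics/tc.png

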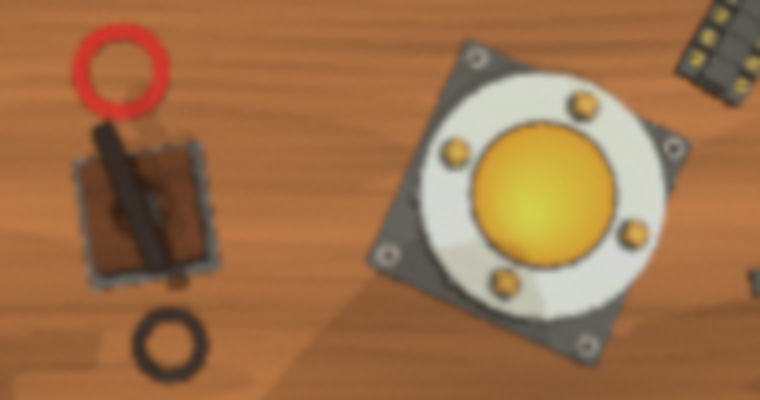

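View pics/sc.png

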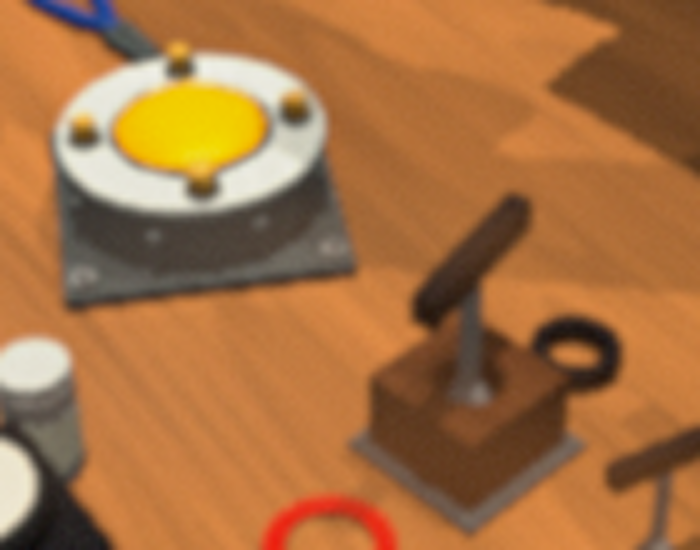

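```bash
cat >> h.py <<'E'
from scipy.spatial.transform import Rotation as Ro
def pose(s=None):
    s=s or get_state(); q=s['orientation']
    return np.array(s['tcp_pos']),Ro.from_quat([q[1],q[2],q[3],q[0]]).as_matrix()
def yaw(s=None):
    _,R=pose(s); return np.degrees(np.arctan2(R[1,0],R[0,0]))
def shift(target,s=None):
    p,R=pose(s); return np.round(1000*R.T@(np.array(target)-p),1)
E
python3 - <<'E'
from h import *
w=cam('wrist'); p,R=pose()
Rc=cv2.Rodrigues(np.array(w['rvec'],float))[0];t=np.array(w['tvec'],float).ravel()
o=-Rc.T@t
print('cam pos tool',R.T@(o-p)*1000); print('cam axes in tool',np.round(R.T@Rc.T,3)); print(yaw())
print(shift([.56,-.195,.36]))
E
```

```text
cam pos tool [  76.83898565   -0.23030819 -143.35683153]
cam axes in tool [[-0.001 -0.955 -0.297]
 [ 1.    -0.    -0.001]
 [ 0.001 -0.297  0.955]]
24.22459500945951
[ 430.7 -167.4 -128.7]
```

arm_command([
  {"x": 50,"y": 0,"z": -60},
  {"x": 100,"y": -40,"z": -80},
  {"x": 150,"y": -60,"z": -80},
  {"x": 200,"y": -80,"z": -80},
  {"x": 250,"y": -110,"z": -80},
  {"x": 300,"y": -130,"z": -60},
  {"x": 350,"y": -150,"z": -30},
  {"x": 400,"y": -167,"z": 0},
  {"x": 400,"y": -167,"z": 10},
  {"x": 400,"y": -167,"z": 10},
])

```text
invalid input at $.motion[0]: expected keys x, y, z, rx, ry, rz, hand
```

Run:
```python
from h import *
import pickle
w=cam('wrist','w1.png'); s=get_state(); pickle.dump((w,s),open('w1.pkl','wb'))
print(s['clock'],s['tcp_pos'],yaw(s),s['qvel'].round(3))
for q in ['bolt1_top','lens','clamp_ring']:
    for a in finder.masks_of(w,q)[:6]:
        X=cloud(w)[a['region']]; print(q,np.round(a['at'],1),round(a['score'],2),np.round(np.nanmedian(X,0),4),a['region'].sum())
```

```text
1.25 [ 0.23594824 -0.52442942  0.23130968] 24.22461461268295 [ 0.001  0.002 -0.001  0.001  0.001 -0.   ]
```

View pics/w1.png

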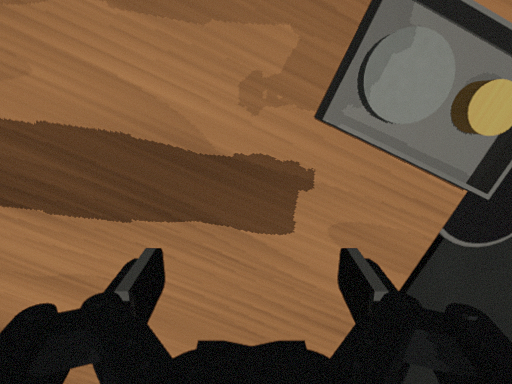

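The move was refused (all keys are needed), so the arm has not moved and the picture is unchanged. I'll resend it with all keys.

arm_command([
  {"x": 50,"y": 0,"z": -60,"rx": 0,"ry": 0,"rz": 0,"hand": -1},
  {"x": 100,"y": -40,"z": -80,"rx": 0,"ry": 0,"rz": 0,"hand": -1},
  {"x": 150,"y": -60,"z": -80,"rx": 0,"ry": 0,"rz": 0,"hand": -1},
  {"x": 200,"y": -80,"z": -80,"rx": 0,"ry": 0,"rz": 0,"hand": -1},
  {"x": 250,"y": -110,"z": -80,"rx": 0,"ry": 0,"rz": 0,"hand": -1},
  {"x": 300,"y": -130,"z": -60,"rx": 0,"ry": 0,"rz": 0,"hand": -1},
  {"x": 350,"y": -150,"z": -30,"rx": 0,"ry": 0,"rz": 0,"hand": -1},
  {"x": 400,"y": -167,"z": 0,"rx": 0,"ry": 0,"rz": 0,"hand": -1},
  {"x": 400,"y": -167,"z": 10,"rx": 0,"ry": 0,"rz": 0,"hand": -1},
  {"x": 400,"y": -167,"z": 10,"rx": 0,"ry": 0,"rz": 0,"hand": -1},
])

```text
clock: 2.65
tcp_pos: [0.5316, -0.2076, 0.2204]
orientation: [-0.001, 0.978, 0.21, -0.001]
wrist_force: [0.1, 0.4, 0.7]
finger_gap: 0.0852
```

Run:
```python
from h import *
import pickle
w=cam('wrist','w2.png'); s=get_state(); pickle.dump((w,s),open('w1.pkl','wb'))
print(s['clock'],s['tcp_pos'],yaw(s),s['qvel'].round(3))
for q in ['bolt1_top','lens','clamp_ring']:
    for a in finder.masks_of(w,q)[:6]:
        X=cloud(w)[a['region']]; print(q,np.round(a['at'],1),round(a['score'],2),np.round(np.nanmedian(X,0),4),a['region'].sum())
```

```text
2.7 [ 0.53177063 -0.20839795  0.22147632] 24.19961527037215 [-0.017 -0.016  0.019  0.005  0.001  0.001]
bolt1_top [316.9  97.3] 0.78 [ 0.6273 -0.226   0.0884] 454
lens [254.5 148.8] 0.74 [ 0.5649 -0.1945  0.0821] 10639
lens [255.1  88.8] 0.46 [ 0.576  -0.1909  0.0707] 15863
clamp_ring [259.   91.4] 0.79 [ 0.576  -0.1895  0.0707] 15723
```

View pics/w2.png

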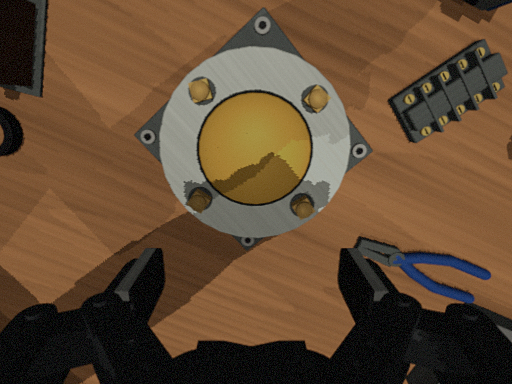

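```bash
cat > bolts.py <<'E'
from h import *
def bolts(w,c0=(.559,-.195),verbose=True):
    X=cloud(w); m=(X[...,2]>.064)&(X[...,2]<.0745)&(np.hypot(X[...,0]-c0[0],X[...,1]-c0[1])<.11)
    # ring outer edge fit: convex hull min enclosing
    u=np.argwhere(m)
    hull=cv2.convexHull(X[m][:,:2].astype(np.float32))[:,0]
    from scipy.optimize import least_squares
    f=least_squares(lambda q:np.hypot(hull[:,0]-q[0],hull[:,1]-q[1])-q[2],[*c0,.094],loss='soft_l1',f_scale=.001).x
    print('ring',f.round(4),'z',np.median(X[m][:,2]))
    out=[]
    r=np.hypot(X[...,0]-f[0],X[...,1]-f[1])
    b=((X[...,2]>.0765)&(r>.06)&(r<.09)).astype(np.uint8)
    n,l,st,ce=cv2.connectedComponentsWithStats(b)
    for i in range(1,n):
        if st[i,4]<60: continue
        P=X[l==i]; T=P[P[:,2]>np.percentile(P[:,2],60)]
        top=T.mean(0); 
        print(ce[i].round(1),st[i,4],'all',P.mean(0).round(4),'top',top.round(4),'ang',np.degrees(np.arctan2(top[1]-f[1],top[0]-f[0])).round(1),'r',np.hypot(*(top[:2]-f[:2])).round(4), 'rect',cv2.minAreaRect(P[:,:2].astype(np.float32)))
        out.append(top)
    return f,out
E
python3 - <<'E'
from bolts import *
import pickle
w,s=pickle.load(open('w1.pkl','rb')); bolts(w)
i=cv2.cvtColor(w['image'],cv2.COLOR_RGB2BGR)
t=[cv2.resize(i[r-22:r+22,c-22:c+22],(360,290),interpolation=cv2.INTER_CUBIC) for c,r in [(201,90),(317,97),(200,200),(303,205)]]
cv2.imwrite('pics/b4.png',np.vstack([np.hstack(t[:2]),np.hstack(t[2:])]))
E
```

```text
ring [ 0.5606 -0.1971  0.0935] z 0.07081558574615776
[200.   89.8] 413 all [ 0.5919 -0.1309  0.088 ] top [ 0.5914 -0.1304  0.0904] ang 65.2 r 0.0735 rect ((0.5915623307228088, -0.13020934164524078), (0.017080139368772507, 0.017132339999079704), 38.128536224365234)
[316.   98.2] 425 all [ 0.6273 -0.2264  0.0874] top [ 0.6281 -0.2272  0.0903] ang -24.0 r 0.0739 rect ((0.6279289722442627, -0.22746500372886658), (0.017064284533262253, 0.017525872215628624), 73.81991577148438)
[197.8 201. ] 334 all [ 0.4954 -0.1662  0.0874] top [ 0.4936 -0.1662  0.0904] ang 155.2 r 0.0738 rect ((0.4933614432811737, -0.1660325676202774), (0.017069438472390175, 0.016958722844719887), 79.13603210449219)
[302.2 207.6] 331 all [ 0.5311 -0.2621  0.0871] top [ 0.5299 -0.2639  0.0903] ang -114.7 r 0.0735 rect ((0.529642641544342, -0.26394835114479065), (0.01773129031062126, 0.017009960487484932), 56.3246955871582)
[119.4 276.2] 262 all [ 0.5163 -0.1543  0.2556] top [ 0.5163 -0.1543  0.2627] ang 136.0 r 0.0616 rect ((0.5161691308021545, -0.15414072573184967), (0.0020013288594782352, 0.003959638997912407), 21.51382064819336)
[ 45.6 345.8] 6393 all [ 0.512  -0.1482  0.2915] top [ 0.5138 -0.1456  0.2981] ang 132.3 r 0.0696 rect ((0.508983850479126, -0.15194714069366455), (0.02845754660665989, 0.02716541290283203), 29.410654067993164)
[463.5 347.1] 5920 all [ 0.5638 -0.2622  0.2923] top [ 0.5681 -0.2612  0.2994] ang -83.4 r 0.0645 rect ((0.5587561130523682, -0.2628730535507202), (0.02784488908946514, 0.023935697972774506), 18.582901000976562)
```

View pics/b4.png

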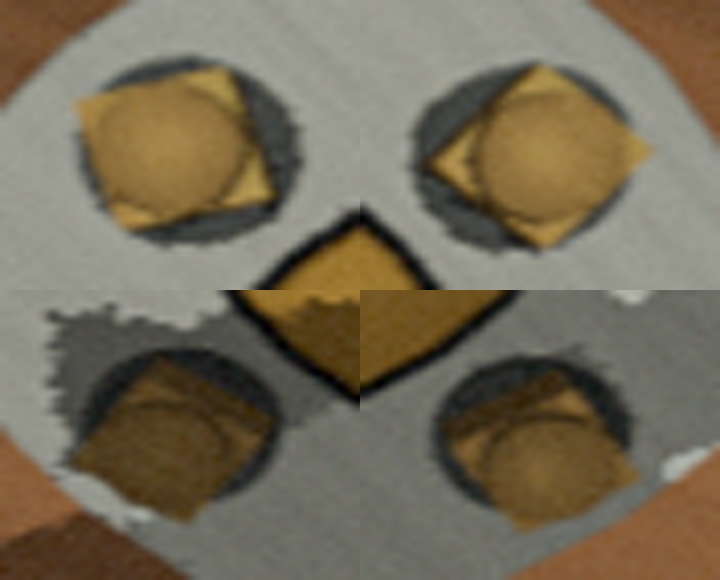

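arm_command([
  {"x": 10,"y": 0,"z": 0,"rx": 0,"ry": 0,"rz": -10,"hand": -1},
  {"x": 20,"y": 0,"z": 0,"rx": 0,"ry": 0,"rz": -20,"hand": -1},
  {"x": 30,"y": 0,"z": 0,"rx": 0,"ry": 0,"rz": -30,"hand": -1},
  {"x": 40,"y": 0,"z": 0,"rx": 0,"ry": 0,"rz": -40,"hand": -1},
  {"x": 50,"y": 0,"z": 0,"rx": 0,"ry": 0,"rz": -50,"hand": -1},
  {"x": 60,"y": 0,"z": 0,"rx": 0,"ry": 0,"rz": -60,"hand": -1},
  {"x": 60,"y": 0,"z": 0,"rx": 0,"ry": 0,"rz": -70,"hand": -1},
  {"x": 60,"y": 0,"z": 0,"rx": 0,"ry": 0,"rz": -80,"hand": -1},
  {"x": 60,"y": 0,"z": 0,"rx": 0,"ry": 0,"rz": -90,"hand": -1},
  {"x": 60,"y": 0,"z": 0,"rx": 0,"ry": 0,"rz": -100,"hand": -1},
])

```text
clock: 4.1
tcp_pos: [0.5868, -0.1847, 0.2225]
orientation: [0.001, 0.466, 0.885, -0.0]
wrist_force: [-0.7, -0.0, -0.2]
finger_gap: 0.0851
```

arm_command([
  {"x": 0,"y": 0,"z": 0,"rx": 0,"ry": 0,"rz": -10,"hand": -1},
  {"x": 0,"y": 0,"z": 0,"rx": 0,"ry": 0,"rz": -20,"hand": -1},
  {"x": 0,"y": 0,"z": 0,"rx": 0,"ry": 0,"rz": -30,"hand": -1},
  {"x": 0,"y": 0,"z": 0,"rx": 0,"ry": 0,"rz": -40,"hand": -1},
  {"x": 0,"y": 0,"z": 0,"rx": 0,"ry": 0,"rz": -50,"hand": -1},
  {"x": 0,"y": 0,"z": 0,"rx": 0,"ry": 0,"rz": -60,"hand": -1},
  {"x": 0,"y": 0,"z": 0,"rx": 0,"ry": 0,"rz": -70,"hand": -1},
  {"x": 0,"y": 0,"z": 0,"rx": 0,"ry": 0,"rz": -78,"hand": -1},
  {"x": 0,"y": 0,"z": 0,"rx": 0,"ry": 0,"rz": -78,"hand": -1},
  {"x": 0,"y": 0,"z": 0,"rx": 0,"ry": 0,"rz": -78,"hand": -1},
])

```text
clock: 5.35
tcp_pos: [0.5868, -0.1841, 0.2219]
orientation: [0.0, -0.191, 0.982, -0.0]
wrist_force: [-0.5, -1.0, -0.1]
finger_gap: 0.0853
```

Run:
```python
from bolts import *
import pickle
w=cam('wrist','w3.png'); s=get_state(); pickle.dump((w,s),open('w2.pkl','wb'))
print(s['clock'],s['tcp_pos'],yaw(s),s['joint_pos'].round(2),s['qvel'].round(3)); bolts(w)
```

```text
5.4 [ 0.58685387 -0.18392082  0.22173183] -157.92586871848576 [-0.43  0.39  0.14  1.32 -0.   -0.82] [ 0.005  0.003 -0.003  0.     0.    -0.009]
ring [ 0.5604 -0.1973  0.0934] z 0.07081373966962833
[191.7  91.8] 425 all [ 0.5292 -0.2631  0.0876] top [ 0.5293 -0.2638  0.0904] ang -115.1 r 0.0734 rect ((0.5293611288070679, -0.2642066180706024), (0.0174272321164608, 0.017057958990335464), 56.72335433959961)
[307.1  95. ] 418 all [ 0.4936 -0.1679  0.0878] top [ 0.4931 -0.1668  0.0905] ang 155.7 r 0.0739 rect ((0.4932023286819458, -0.16679596900939941), (0.017308007925748825, 0.017321297898888588), 79.13928985595703)
[194.3 202.1] 332 all [ 0.6256 -0.2279  0.0871] top [ 0.6276 -0.2283  0.0902] ang -24.7 r 0.074 rect ((0.6277053952217102, -0.2282583862543106), (0.017017154023051262, 0.01739724911749363), 73.71683502197266)
[298.6 204.7] 328 all [ 0.5896 -0.1319  0.0873] top [ 0.5912 -0.1305  0.0904] ang 65.2 r 0.0735 rect ((0.591128408908844, -0.1305365264415741), (0.017271412536501884, 0.01694921776652336), 38.5368766784668)
[381.8 275.6] 291 all [ 0.5608 -0.1355  0.2566] top [ 0.5607 -0.1355  0.2639] ang 89.7 r 0.0618 rect ((0.5607509613037109, -0.13538748025894165), (0.0018895278917625546, 0.00421356875449419), 19.295330047607422)
[346.7 303.6] 98 all [ 0.5808 -0.1401  0.2524] top [ 0.5808 -0.14    0.2604] ang 70.4 r 0.0608 rect ((0.580772876739502, -0.14004577696323395), (0.0025175900664180517, 0.000781231967266649), 22.51858901977539)
[459.1 346.5] 6839 all [ 0.5589 -0.1279  0.2935] top [ 0.5548 -0.1278  0.3008] ang 94.6 r 0.0698 rect ((0.5643569231033325, -0.12824708223342896), (0.028632087633013725, 0.02749628759920597), 17.180051803588867)
[ 42.1 346.1] 5534 all [ 0.6062 -0.2438  0.293 ] top [ 0.6036 -0.2459  0.2993] ang -48.4 r 0.065 rect ((0.6127815842628479, -0.2428669035434723), (0.032057393342256546, 0.021043971180915833), 50.48125457763672)
```

View pics/w3.png

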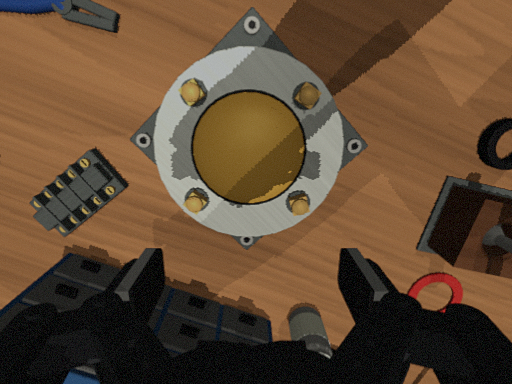

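arm_command([
  {"x": -15,"y": 45,"z": -30,"rx": 0,"ry": 0,"rz": 0,"hand": -1},
  {"x": -35,"y": 95,"z": -60,"rx": 0,"ry": 0,"rz": 0,"hand": -1},
  {"x": -55,"y": 145,"z": -60,"rx": 0,"ry": 0,"rz": 0,"hand": -1},
  {"x": -75,"y": 195,"z": -60,"rx": 0,"ry": 0,"rz": 0,"hand": -1},
  {"x": -95,"y": 245,"z": -60,"rx": 0,"ry": 0,"rz": 0,"hand": -1},
  {"x": -105,"y": 285,"z": -60,"rx": 0,"ry": 0,"rz": 0,"hand": -1},
  {"x": -105,"y": 285,"z": -60,"rx": 0,"ry": 0,"rz": 0,"hand": -1},
  {"x": -105,"y": 285,"z": -60,"rx": 0,"ry": 0,"rz": 0,"hand": -1},
  {"x": -105,"y": 285,"z": -60,"rx": 0,"ry": 0,"rz": 0,"hand": -1},
])

```text
clock: 6.52
tcp_pos: [0.5766, 0.119, 0.2813]
orientation: [0.0, -0.192, 0.981, -0.0]
wrist_force: [-0.1, 1.0, -0.6]
finger_gap: 0.0853
```

Run:
```python
from h import *
import pickle
w=cam('wrist','w4.png'); s=get_state(); pickle.dump((w,s),open('w4.pkl','wb'))
print(s['clock'],s['tcp_pos'],yaw(s),s['joint_pos'].round(2),s['qvel'].round(3))
X=cloud(w)
m=(X[...,2]>.125)&(X[...,2]<.18)&(abs(X[...,0]-.55)<.1)&(abs(X[...,1]-.11)<.09)
n,l,st,ce=cv2.connectedComponentsWithStats(m.astype(np.uint8))
for i in range(1,n):
    if st[i,4]>100:
        P=X[l==i]; T=P[P[:,2]>np.median(P[:,2])-.002]; print(st[i],'z med',np.median(P[:,2]),cv2.minAreaRect(T[:,:2].astype(np.float32)))
        A=np.c_[T,np.ones(len(T))]; A=np.c_[T[:,:2],np.ones(len(T))]; print('tilt',np.linalg.lstsq(A,T[:,2],rcond=None)[0])
m=(X[...,2]>.052)&(X[...,2]<.066)&(abs(X[...,0]-.55)<.07)&(abs(X[...,1]-.11)<.07)
print('stand',cv2.minAreaRect(X[m][:,:2].astype(np.float32)),np.median(X[m][:,2]))
```

```text
6.575 [0.57656471 0.11892863 0.28127152] -157.89720083696758 [ 0.07  0.33  0.2   1.43 -0.   -0.32] [-0.    -0.     0.001 -0.001  0.002 -0.   ]
[ 240   90   21  124 2466] z med 0.16133249296620777 ((0.5494692921638489, 0.10796895623207092), (0.11006032675504684, 0.017240051180124283), 22.585811614990234)
tilt [-0.0007832   0.00449823  0.16132897]
stand ((0.5497921109199524, 0.10820125043392181), (0.08547383546829224, 0.08530176430940628), 9.427671432495117) 0.060629128101198776
```

View pics/w4.png

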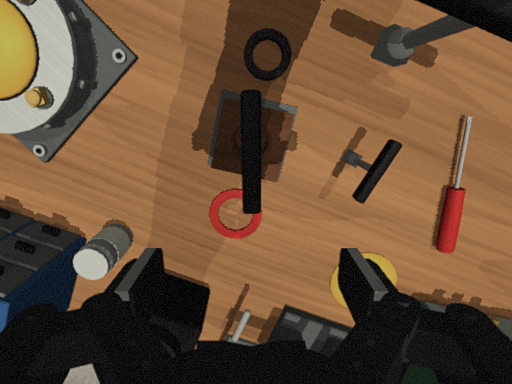

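arm_command([
  {"x": 15,"y": 0,"z": 50,"rx": 0,"ry": 0,"rz": -0.5,"hand": -1},
  {"x": 29,"y": 0,"z": 90,"rx": 0,"ry": 0,"rz": -0.5,"hand": -1},
  {"x": 29,"y": 0,"z": 120,"rx": 0,"ry": 0,"rz": -0.5,"hand": -1},
  {"x": 29,"y": 0,"z": 145,"rx": 0,"ry": 0,"rz": -0.5,"hand": -1},
  {"x": 29,"y": 0,"z": 151,"rx": 0,"ry": 0,"rz": -0.5,"hand": -1},
  {"x": 29,"y": 0,"z": 151,"rx": 0,"ry": 0,"rz": -0.5,"hand": -1},
])

```text
clock: 7.32
tcp_pos: [0.5497, 0.1086, 0.1305]
orientation: [-0.0, -0.196, 0.981, -0.0]
wrist_force: [0.8, -0.5, 0.6]
finger_gap: 0.0855
```

arm_command([
  {"x": 0,"y": 0,"z": 0,"rx": 0,"ry": 0,"rz": 0,"hand": 1},
  {"x": 0,"y": 0,"z": 0,"rx": 0,"ry": 0,"rz": 0,"hand": 1},
  {"x": 0,"y": 0,"z": 0,"rx": 0,"ry": 0,"rz": 0,"hand": 1},
  {"x": 0,"y": 0,"z": 0,"rx": 0,"ry": 0,"rz": 0,"hand": 1},
  {"x": 0,"y": 0,"z": 0,"rx": 0,"ry": 0,"rz": 0,"hand": 1},
  {"x": 0,"y": 0,"z": 0,"rx": 0,"ry": 0,"rz": 0,"hand": 1},
], force=100)

```text
clock: 8.07
tcp_pos: [0.5499, 0.1091, 0.1308]
orientation: [0.001, -0.197, 0.98, -0.0]
wrist_force: [-0.3, -0.8, 5.4]
finger_gap: 0.017
```

Run:
```python
from h import *
import pickle
w=cam('wrist','w5.png'); s=get_state()
print(s)
print(yaw(s))
X=cloud(w);p,R=pose(s)
m=(X[...,2]>.125)&(X[...,2]<.18)&(abs(X[...,0]-.55)<.1)&(abs(X[...,1]-.11)<.09)
T=(X[m]-p)@R; print(T.min(0),T.max(0))
```

```text
{'clock': 8.125, 'joint_pos': array([ 5.28977932e-02,  3.33909667e-01, -1.76477201e-01,  1.05921657e+00,
       -3.42000387e-04, -3.43711698e-01]), 'qvel': array([ 0.00046696, -0.00068851,  0.00054349, -0.00175996,  0.00016415,
        0.00104244]), 'tau': array([ 4.97970767e-01, -4.45710969e+01,  2.61325550e+01, -5.56728942e-02,
        2.99621858e-01,  5.41838133e-03]), 'tcp_pos': array([0.54993069, 0.10912653, 0.13082991]), 'orientation': array([ 5.65373152e-04, -1.97007446e-01,  9.80401796e-01, -2.55617487e-04]), 'wrist_force': array([ 0.59217131, -0.6561383 ,  4.81056901]), 'ft_torque': array([-0.19107628,  0.06093235, -0.02167972]), 'finger_gap': 0.01673457208187138}
-157.27594082364266
[-0.03593459 -0.04030841 -0.0491959 ] [ 0.05661527  0.04066017 -0.00429054]
```

View pics/w5.png

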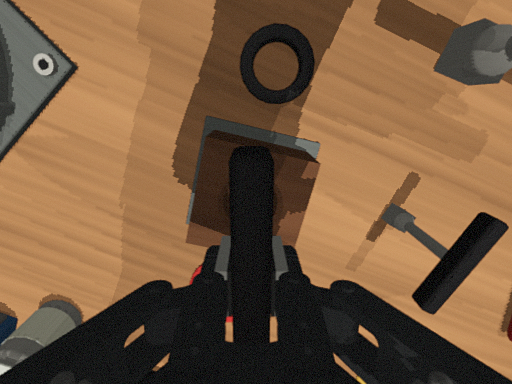

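arm_command([
  {"x": 0,"y": 0,"z": -15,"rx": 0,"ry": 0,"rz": 0,"hand": 1},
  {"x": 0,"y": 0,"z": -35,"rx": 0,"ry": 0,"rz": 0,"hand": 1},
  {"x": 0,"y": 0,"z": -60,"rx": 0,"ry": 0,"rz": 0,"hand": 1},
  {"x": 0,"y": 0,"z": -90,"rx": 0,"ry": 0,"rz": 0,"hand": 1},
  {"x": 0,"y": 0,"z": -120,"rx": 0,"ry": 0,"rz": 0,"hand": 1},
  {"x": 0,"y": 0,"z": -120,"rx": 0,"ry": 0,"rz": 0,"hand": 1},
  {"x": 0,"y": 0,"z": -120,"rx": 0,"ry": 0,"rz": 0,"hand": 1},
])

```text
clock: 9.0
tcp_pos: [0.5488, 0.1092, 0.2489]
orientation: [-0.001, -0.197, 0.98, 0.0]
wrist_force: [-0.3, 0.4, -4.7]
finger_gap: 0.0165
```

```bash
cat >> h.py <<'E'
def avg(n=5,save=None):
    P=[];F=[];M=[];Y=[]
    for k in range(n):
        w=viewer.read_camera('top' if k<n-1 else 'wrist'); s=get_state(); P.append(s['tcp_pos']);F.append(s['wrist_force']);M.append(s['ft_torque']);Y.append(yaw(s)%360)
    if save: cv2.imwrite('pics/'+save,cv2.cvtColor(w['image'],cv2.COLOR_RGB2BGR))
    print('t',s['clock'],'p',np.mean(P,0).round(4),'sd',np.std(P,0).round(4),'F',np.mean(F,0).round(2),'M',np.mean(M,0).round(3),'yaw',np.mean(Y).round(2),'gap',round(s['finger_gap'],4),'j',s['joint_pos'].round(2))
    return np.mean(P,0),np.mean(Y),w
E
python3 - <<'E'
from h import *
p,y,w=avg(5,'w6.png')
for n in ['scene']: 
    w=cam(n); i=cv2.cvtColor(w['image'],cv2.COLOR_RGB2BGR); cv2.imwrite('pics/s6.png',cv2.resize(i[100:260,200:400],None,fx=4,fy=3.7))
E
```

```text
t 9.25 p [0.5486 0.1092 0.2486] sd [0.0001 0.     0.0002] F [-0.13  0.11 -3.52] M [-0.002  0.011  0.026] yaw 202.72 gap 0.0167 j [ 0.05  0.28  0.04  1.34 -0.   -0.34]
```

View pics/s6.png

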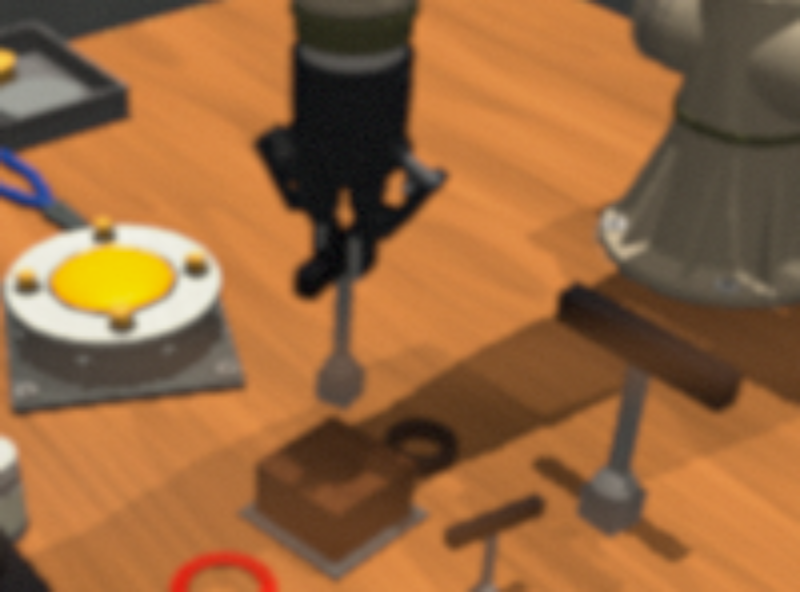

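arm_command([
  {"x": 10,"y": -45,"z": -5,"rx": 0,"ry": 0,"rz": -3,"hand": 1},
  {"x": 20,"y": -95,"z": -5,"rx": 0,"ry": 0,"rz": -7,"hand": 1},
  {"x": 32,"y": -145,"z": -5,"rx": 0,"ry": 0,"rz": -11,"hand": 1},
  {"x": 44,"y": -195,"z": 0,"rx": 0,"ry": 0,"rz": -15.6,"hand": 1},
  {"x": 52.3,"y": -225,"z": 5,"rx": 0,"ry": 0,"rz": -15.6,"hand": 1},
  {"x": 52.3,"y": -237,"z": 15,"rx": 0,"ry": 0,"rz": -15.6,"hand": 1},
  {"x": 52.3,"y": -237,"z": 25,"rx": 0,"ry": 0,"rz": -15.6,"hand": 1},
  {"x": 52.3,"y": -237,"z": 31,"rx": 0,"ry": 0,"rz": -15.6,"hand": 1},
  {"x": 52.3,"y": -237,"z": 31,"rx": 0,"ry": 0,"rz": -15.6,"hand": 1},
])

```text
clock: 10.42
tcp_pos: [0.5923, -0.1281, 0.2187]
orientation: [-0.001, -0.329, 0.944, 0.001]
wrist_force: [-0.9, 0.4, -3.3]
finger_gap: 0.0162
```

Run:
```python
from h import *
p,y,w=avg(3,'w7.png')
print(shift([.5919,-.1296,.191]))
for n in ['scene','top']: 
    w=cam(n); i=cv2.cvtColor(w['image'],cv2.COLOR_RGB2BGR); 
    a=i[130:220,190:290] if n=='scene' else i[145:245,260:370]
    cv2.imwrite('pics/%s7.png'%n,cv2.resize(a,None,fx=6,fy=6,interpolation=cv2.INTER_CUBIC))
```

```text
t 10.575 p [ 0.5928 -0.1286  0.2196] sd [0.0001 0.0002 0.0002] F [-0.82 -0.07 -2.59] M [ 0.015  0.019 -0.028] yaw 218.41 gap 0.0161 j [-0.35  0.38  0.11  1.3  -0.   -1.02]
[ 1.3  0.1 28.9]
```

View pics/scene7.png

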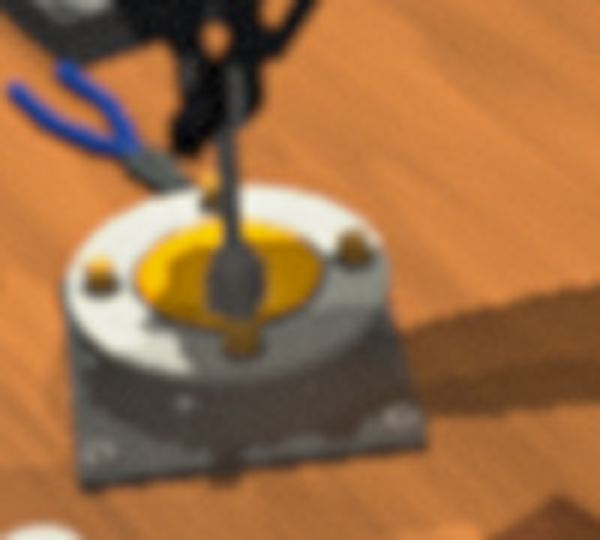

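View pics/w7.png

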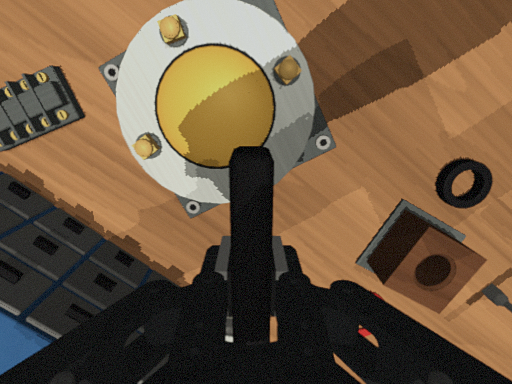

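Run:
```python
from h import *
w=cam('scene')
ps=lambda X:(proj(w,X)-[190,130])*6
p,R=pose(); tx=R[:,0]
ax=p+R@[.0006,0,0]
for nm,X in [('boltA crown',[.5914,-.13,.0904]),('mouth centre',[ax[0],ax[1],p[2]-.1185]),('mouth low',[ax[0]+.01,ax[1]+.01,p[2]-.1185]),('bar end',p+R@[.056,0,-.0187]),('lens crown',[.5605,-.1972,.086])]: print(nm,ps(X))
# socket points by depth
for n in ['scene','top']:
    c=cam(n);X=cloud(c)
    m=(abs(X[...,0]-.592)<.03)&(abs(X[...,1]+.129)<.03)&(X[...,2]>.10)&(X[...,2]<.132); P=X[m]
    print(n,len(P),P.mean(0) if len(P) else '', P.min(0),P.max(0))
print(cv2.Rodrigues(w['rvec'])[0].T@-w['tvec'].ravel())
```

```text
boltA crown [237.75239714 316.69904621]
mouth centre [234.97989443 301.57280595]
mouth low [228.59418041 316.63935481]
bar end [256.18077228  32.27742798]
lens crown [224.50357628 248.38020677]
scene 87 [ 0.59672317 -0.1198678   0.1170424 ] [ 0.57450839 -0.13229937  0.10084075] [ 0.61116588 -0.10865408  0.13183062]Traceback (most recent call last):
  File "<stdin>", line 11, in <module>
    return umr_minimum(a, axis, None, out, keepdims, initial, where)
ValueError: zero-size array to reduction operation minimum which has no identity
```

arm_command([
  {"x": 1.3,"y": 0,"z": 4,"rx": 0,"ry": 0,"rz": 0,"hand": 1},
  {"x": 1.3,"y": 0,"z": 8,"rx": 0,"ry": 0,"rz": 0,"hand": 1},
  {"x": 1.3,"y": 0,"z": 12,"rx": 0,"ry": 0,"rz": 0,"hand": 1},
  {"x": 1.3,"y": 0,"z": 15,"rx": 0,"ry": 0,"rz": 0,"hand": 1},
  {"x": 1.3,"y": 0,"z": 17,"rx": 0,"ry": 0,"rz": 0,"hand": 1},
])

```text
clock: 11.45
tcp_pos: [0.5916, -0.1304, 0.202]
orientation: [-0.0, -0.328, 0.945, 0.0]
wrist_force: [-1.2, 0.6, -3.4]
finger_gap: 0.0165
```

Run:
```python
from h import *
avg(2)
```

```text
t 11.55 p [ 0.5916 -0.1303  0.2019] sd [0.     0.     0.0001] F [-0.13 -0.05 -3.62] M [0.024 0.021 0.011] yaw 218.33 gap 0.0168 j [-0.35  0.38  0.07  1.26 -0.   -1.02]
```

arm_command([
  {"x": 0,"y": 0,"z": 3,"rx": 0,"ry": 0,"rz": 0,"hand": 1},
  {"x": 0,"y": 0,"z": 6,"rx": 0,"ry": 0,"rz": 0,"hand": 1},
  {"x": 0,"y": 0,"z": 9,"rx": 0,"ry": 0,"rz": 0,"hand": 1},
  {"x": 0,"y": 0,"z": 10.5,"rx": 0,"ry": 0,"rz": 0,"hand": 1},
  {"x": 0,"y": 0,"z": 10.5,"rx": 0,"ry": 0,"rz": 0,"hand": 1},
])

```text
clock: 12.18
tcp_pos: [0.5916, -0.1304, 0.1915]
orientation: [-0.0, -0.328, 0.945, 0.0]
wrist_force: [0.6, 1.1, -3.4]
finger_gap: 0.0167
```

Run:
```python
from h import *
avg(2)
```

```text
t 12.275 p [ 0.5916 -0.1303  0.1916] sd [0. 0. 0.] F [-0.38  0.46 -3.87] M [ 0.285  0.197 -0.012] yaw 218.33 gap 0.0165 j [-0.35  0.39  0.05  1.24 -0.   -1.02]
```

arm_command([
  {"x": 0,"y": 0,"z": 0,"rx": 0,"ry": 0,"rz": 6,"hand": 1},
  {"x": 0,"y": 0,"z": 0,"rx": 0,"ry": 0,"rz": 13,"hand": 1},
  {"x": 0,"y": 0,"z": 0,"rx": 0,"ry": 0,"rz": 20,"hand": 1},
])

```text
clock: 12.65
tcp_pos: [0.5917, -0.1301, 0.1917]
orientation: [-0.0, -0.157, 0.988, 0.0]
wrist_force: [-0.0, 0.2, -3.8]
finger_gap: 0.0164
```

Run:
```python
from h import *
avg(2)
```

```text
t 12.75 p [ 0.5917 -0.1301  0.1917] sd [0. 0. 0.] F [-0.71  1.17 -3.21] M [0.455 0.123 0.086] yaw 198.12 gap 0.017 j [-0.35  0.39  0.05  1.24  0.   -0.67]
```

arm_command([
  {"x": 0,"y": 0,"z": 0,"rx": 0,"ry": 0,"rz": 7,"hand": 1},
  {"x": 0,"y": 0,"z": 0,"rx": 0,"ry": 0,"rz": 14,"hand": 1},
  {"x": 0,"y": 0,"z": 0,"rx": 0,"ry": 0,"rz": 21,"hand": 1},
  {"x": 0,"y": 0,"z": 0,"rx": 0,"ry": 0,"rz": 21,"hand": 1},
])

```text
clock: 13.25
tcp_pos: [0.5919, -0.1304, 0.1917]
orientation: [0.0, 0.022, 1.0, -0.0]
wrist_force: [0.4, 1.8, -3.7]
finger_gap: 0.0165
```

Run:
```python
from h import *
avg(2)
```

```text
t 13.35 p [ 0.5918 -0.1304  0.1917] sd [0. 0. 0.] F [-0.08  1.41 -5.  ] M [0.258 0.028 0.12 ] yaw 177.53 gap 0.0166 j [-0.35  0.39  0.05  1.24  0.   -0.31]
```

arm_command([
  {"x": 0,"y": 0,"z": 0,"rx": 0,"ry": 0,"rz": -5,"hand": 1},
  {"x": 0,"y": 0,"z": -15,"rx": 0,"ry": 0,"rz": -5,"hand": 1},
  {"x": 0,"y": 0,"z": -42,"rx": 0,"ry": 0,"rz": -5,"hand": 1},
  {"x": 0,"y": 0,"z": -45,"rx": 0,"ry": 0,"rz": -2,"hand": 1},
  {"x": 20,"y": -45,"z": -45,"rx": 0,"ry": 0,"rz": 6,"hand": 1},
  {"x": 40,"y": -95,"z": -45,"rx": 0,"ry": 0,"rz": 14,"hand": 1},
  {"x": 55.9,"y": -137,"z": -45,"rx": 0,"ry": 0,"rz": 22,"hand": 1},
  {"x": 55.9,"y": -137,"z": -40,"rx": 0,"ry": 0,"rz": 31,"hand": 1},
  {"x": 55.9,"y": -137,"z": -30,"rx": 0,"ry": 0,"rz": 31,"hand": 1},
  {"x": 55.9,"y": -137,"z": -28,"rx": 0,"ry": 0,"rz": 31,"hand": 1},
])

```text
clock: 14.6
tcp_pos: [0.5294, -0.2642, 0.2194]
orientation: [-0.0, 0.288, 0.958, 0.0]
wrist_force: [-0.2, 0.6, -2.9]
finger_gap: 0.0166
```

Run:
```python
from h import *
from bolts import bolts
p,y,w=avg(2,'w8.png'); print(shift([.5300,-.2648,.1915]))
bolts(w,(.5605,-.1972))
```

```text
t 14.7 p [ 0.5295 -0.2639  0.2195] sd [0.0001 0.     0.0001] F [ 0.14 -0.08 -3.25] M [ 0.033 -0.004 -0.012] yaw 146.48 gap 0.0165 j [-0.6   0.35  0.07  1.29 -0.   -0.01]
[-0.8 -0.5 28.1]
ring [ 0.5603 -0.1969  0.0937] z 0.07080372880898639
[318.2  91.8] 426 all [ 0.4923 -0.1678  0.0878] top [ 0.4928 -0.1668  0.0905] ang 156.0 r 0.0739 rect ((0.49284452199935913, -0.1666678488254547), (0.017318986356258392, 0.01701313816010952), 78.50550079345703)
[243.2 293.3] 17830 all [ 0.5162 -0.2567  0.2721] top [ 0.5158 -0.2581  0.302 ] ang -126.0 r 0.0757 rect ((0.5185166597366333, -0.25923705101013184), (0.03015953302383423, 0.09191296994686127), 53.029502868652344)
[402.8 160. ] 435 all [ 0.5887 -0.1314  0.0865] top [ 0.5904 -0.13    0.0902] ang 65.8 r 0.0734 rect ((0.591011106967926, -0.12966419756412506), (0.017705220729112625, 0.018110468983650208), 3.9126222133636475)
[331.  241.1] 330 all [ 0.6246 -0.2282  0.0865] top [ 0.6272 -0.2283  0.0899] ang -25.1 r 0.0739 rect ((0.627145528793335, -0.22818534076213837), (0.017252396792173386, 0.017363931983709335), 73.6539535522461)
```

View pics/w8.png

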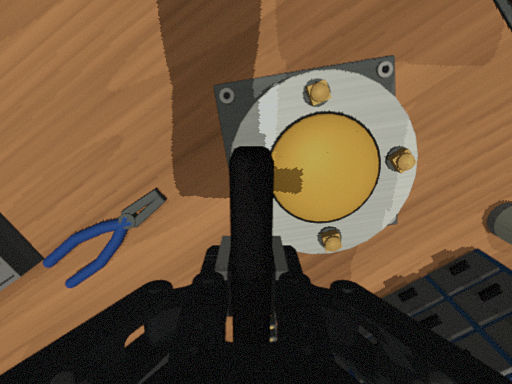

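arm_command([
  {"x": -0.6,"y": -0.4,"z": 5,"rx": 0,"ry": 0,"rz": 0,"hand": 1},
  {"x": -0.6,"y": -0.4,"z": 10,"rx": 0,"ry": 0,"rz": 0,"hand": 1},
  {"x": -0.6,"y": -0.4,"z": 14,"rx": 0,"ry": 0,"rz": 0,"hand": 1},
  {"x": -0.6,"y": -0.4,"z": 18,"rx": 0,"ry": 0,"rz": 0,"hand": 1},
])

```text
clock: 15.2
tcp_pos: [0.5298, -0.2653, 0.2015]
orientation: [-0.0, 0.29, 0.957, -0.0]
wrist_force: [0.3, -0.2, -3.1]
finger_gap: 0.0167
```

arm_command([
  {"x": 0,"y": 0,"z": 3,"rx": 0,"ry": 0,"rz": 0,"hand": 1},
  {"x": 0,"y": 0,"z": 6,"rx": 0,"ry": 0,"rz": 0,"hand": 1},
  {"x": 0,"y": 0,"z": 9,"rx": 0,"ry": 0,"rz": 0,"hand": 1},
  {"x": 0,"y": 0,"z": 9.8,"rx": 0,"ry": 0,"rz": 0,"hand": 1},
])

```text
clock: 15.7
tcp_pos: [0.5298, -0.2654, 0.1918]
orientation: [0.0, 0.29, 0.957, -0.0]
wrist_force: [0.2, 0.1, -4.8]
finger_gap: 0.0164
```

Run:
```python
from h import *
avg(2)
```

```text
t 15.8 p [ 0.5298 -0.2654  0.1919] sd [0. 0. 0.] F [ 0.74 -0.55 -3.96] M [-0.097 -0.136 -0.011] yaw 146.32 gap 0.0164 j [-0.6   0.36  0.02  1.23 -0.   -0.01]
```

arm_command([
  {"x": 0,"y": 0,"z": 0,"rx": 0,"ry": 0,"rz": 7,"hand": 1},
  {"x": 0,"y": 0,"z": 0,"rx": 0,"ry": 0,"rz": 14,"hand": 1},
  {"x": 0,"y": 0,"z": 0,"rx": 0,"ry": 0,"rz": 21,"hand": 1},
  {"x": 0,"y": 0,"z": 0,"rx": 0,"ry": 0,"rz": 28,"hand": 1},
  {"x": 0,"y": 0,"z": 0,"rx": 0,"ry": 0,"rz": 35,"hand": 1},
  {"x": 0,"y": 0,"z": 0,"rx": 0,"ry": 0,"rz": 41,"hand": 1},
  {"x": 0,"y": 0,"z": 0,"rx": 0,"ry": 0,"rz": 41,"hand": 1},
])

```text
clock: 16.68
tcp_pos: [0.5299, -0.2658, 0.1922]
orientation: [0.0, 0.606, 0.795, -0.0]
wrist_force: [-0.4, -1.6, -3.5]
finger_gap: 0.0166
```

Run:
```python
from h import *
avg(2); p,R=pose()
# axis B (.6277,-.2281); psi options
print(shift([.6277,-.2281,.2195]))
```

```text
t 16.775 p [ 0.5299 -0.2658  0.1922] sd [0. 0. 0.] F [-0.5  -2.37 -3.57] M [-0.625 -0.092  0.045] yaw 105.43 gap 0.0165 j [-0.6   0.36  0.02  1.23 -0.    0.7 ]
[ 10.3 104.3 -27.3]
```

arm_command([
  {"x": 0,"y": 0,"z": 0,"rx": 0,"ry": 0,"rz": -5,"hand": 1},
  {"x": 0,"y": 0,"z": -15,"rx": 0,"ry": 0,"rz": -5,"hand": 1},
  {"x": 0,"y": 0,"z": -42,"rx": 0,"ry": 0,"rz": -5,"hand": 1},
  {"x": 0,"y": 5,"z": -45,"rx": 0,"ry": 0,"rz": 3,"hand": 1},
  {"x": 4,"y": 45,"z": -45,"rx": 0,"ry": 0,"rz": 12,"hand": 1},
  {"x": 9.8,"y": 90,"z": -45,"rx": 0,"ry": 0,"rz": 22,"hand": 1},
  {"x": 9.8,"y": 104,"z": -40,"rx": 0,"ry": 0,"rz": 31.7,"hand": 1},
  {"x": 9.8,"y": 104,"z": -30,"rx": 0,"ry": 0,"rz": 31.7,"hand": 1},
  {"x": 9.8,"y": 104,"z": -27,"rx": 0,"ry": 0,"rz": 31.7,"hand": 1},
  {"x": 9.8,"y": 104,"z": -27,"rx": 0,"ry": 0,"rz": 31.7,"hand": 1},
])

```text
clock: 18.02
tcp_pos: [0.6264, -0.2286, 0.2189]
orientation: [-0.0, 0.8, 0.599, -0.0]
wrist_force: [-0.4, -0.4, -3.0]
finger_gap: 0.0164
```

Run:
```python
from h import *
from bolts import bolts
p,y,w=avg(2,'w9.png'); print(shift([.6275,-.2287,.1918]))
bolts(w,(.5605,-.1972))
```

```text
t 18.125 p [ 0.6268 -0.2288  0.2195] sd [0.0001 0.     0.0001] F [ 0.2  -0.09 -3.37] M [ 0.002 -0.017 -0.009] yaw 73.62 gap 0.0162 j [-0.47  0.5   0.3   1.37 -0.    1.39]
[ 0.3  0.5 27.8]
ring [ 0.5602 -0.1965  0.0934] z 0.0708373825410976
[181.5  91.9] 434 all [ 0.5929 -0.1302  0.0876] top [ 0.5919 -0.13    0.0904] ang 64.6 r 0.0737 rect ((0.5917676687240601, -0.12970517575740814), (0.017192179337143898, 0.01720075123012066), 4.5921950340271)
[254.7 293.7] 17730 all [ 0.6326 -0.2138  0.2722] top [ 0.6334 -0.2143  0.302 ] ang -13.6 r 0.0753 rect ((0.6323493719100952, -0.2171154022216797), (0.09169892221689224, 0.030132414773106575), 76.9466323852539)
[ 98.3 161.6] 420 all [ 0.4963 -0.1661  0.0868] top [ 0.4941 -0.166   0.0903] ang 155.3 r 0.0728 rect ((0.493605375289917, -0.16636216640472412), (0.017317485064268112, 0.01818554662168026), 78.3877944946289)
[171.1 241.5] 331 all [ 0.5324 -0.2625  0.0867] top [ 0.5306 -0.2641  0.0902] ang -113.6 r 0.0738 rect ((0.5303353071212769, -0.26462143659591675), (0.018281137570738792, 0.017492540180683136), 22.95309066772461)
```

View pics/w9.png

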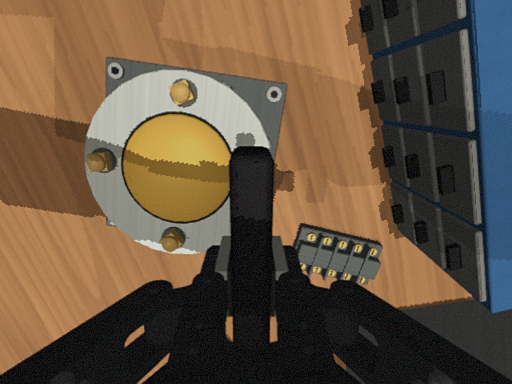

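arm_command([
  {"x": 0.3,"y": 0.5,"z": 5,"rx": 0,"ry": 0,"rz": 0,"hand": 1},
  {"x": 0.3,"y": 0.5,"z": 10,"rx": 0,"ry": 0,"rz": 0,"hand": 1},
  {"x": 0.3,"y": 0.5,"z": 14,"rx": 0,"ry": 0,"rz": 0,"hand": 1},
  {"x": 0.3,"y": 0.5,"z": 18,"rx": 0,"ry": 0,"rz": 0,"hand": 1},
])

```text
clock: 18.62
tcp_pos: [0.628, -0.2288, 0.2008]
orientation: [0.0, 0.801, 0.599, -0.0]
wrist_force: [-1.3, -0.9, -2.3]
finger_gap: 0.0164
```

arm_command([
  {"x": 0,"y": 0,"z": 3,"rx": 0,"ry": 0,"rz": 0,"hand": 1},
  {"x": 0,"y": 0,"z": 6,"rx": 0,"ry": 0,"rz": 0,"hand": 1},
  {"x": 0,"y": 0,"z": 9,"rx": 0,"ry": 0,"rz": 0,"hand": 1},
  {"x": 0,"y": 0,"z": 9.7,"rx": 0,"ry": 0,"rz": 0,"hand": 1},
])

```text
clock: 19.12
tcp_pos: [0.628, -0.2286, 0.1912]
orientation: [0.0, 0.801, 0.599, -0.0]
wrist_force: [-1.0, -2.8, -1.0]
finger_gap: 0.0164
```

Run:
```python
from h import *
avg(2)
```

```text
t 19.225 p [ 0.628  -0.2285  0.1912] sd [0. 0. 0.] F [-0.5  -3.7  -3.06] M [-1.05   0.217  0.01 ] yaw 73.61 gap 0.0164 j [-0.47  0.51  0.25  1.31 -0.    1.39]
```

arm_command([
  {"x": -0.7,"y": 0,"z": 0,"rx": 0,"ry": 0,"rz": 7,"hand": 1},
  {"x": -0.7,"y": 0,"z": 0,"rx": 0,"ry": 0,"rz": 14,"hand": 1},
  {"x": -0.7,"y": 0,"z": 0,"rx": 0,"ry": 0,"rz": 21,"hand": 1},
  {"x": -0.7,"y": 0,"z": 0,"rx": 0,"ry": 0,"rz": 28,"hand": 1},
  {"x": -0.7,"y": 0,"z": 0,"rx": 0,"ry": 0,"rz": 35,"hand": 1},
  {"x": -0.7,"y": 0,"z": 0,"rx": 0,"ry": 0,"rz": 42,"hand": 1},
  {"x": -0.7,"y": 0,"z": 0,"rx": 0,"ry": 0,"rz": 42,"hand": 1},
])

```text
clock: 20.1
tcp_pos: [0.6273, -0.2291, 0.1912]
orientation: [0.0, 0.962, 0.273, -0.001]
wrist_force: [-2.3, -3.6, -2.1]
finger_gap: 0.0165
```

Run:
```python
from h import *
avg(2); print(shift([.4931,-.1666,.2195]))
```

```text
t 20.2 p [ 0.6274 -0.229   0.1912] sd [0. 0. 0.] F [-2.29 -3.53 -1.82] M [-1.068  0.782  0.079] yaw 31.74 gap 0.0161 j [-0.47  0.51  0.25  1.31 -0.    2.12]
[ -81.4 -123.8  -28.2]
```

arm_command([
  {"x": 0,"y": 0,"z": 0,"rx": 0,"ry": 0,"rz": -5,"hand": 1},
  {"x": 0,"y": 0,"z": -15,"rx": 0,"ry": 0,"rz": -5,"hand": 1},
  {"x": 0,"y": 0,"z": -42,"rx": 0,"ry": 0,"rz": -7,"hand": 1},
  {"x": -3,"y": -5,"z": -46,"rx": 0,"ry": 0,"rz": -14,"hand": 1},
  {"x": -30,"y": -45,"z": -46,"rx": 0,"ry": 0,"rz": -23,"hand": 1},
  {"x": -60,"y": -90,"z": -46,"rx": 0,"ry": 0,"rz": -32,"hand": 1},
  {"x": -81.4,"y": -123.6,"z": -42,"rx": 0,"ry": 0,"rz": -40,"hand": 1},
  {"x": -81.4,"y": -123.6,"z": -32,"rx": 0,"ry": 0,"rz": -47,"hand": 1},
  {"x": -81.4,"y": -123.6,"z": -28,"rx": 0,"ry": 0,"rz": -47,"hand": 1},
  {"x": -81.4,"y": -123.6,"z": -28,"rx": 0,"ry": 0,"rz": -47,"hand": 1},
])

```text
clock: 21.45
tcp_pos: [0.4944, -0.1661, 0.2198]
orientation: [0.0, 0.774, 0.633, 0.001]
wrist_force: [-0.3, -1.7, -2.9]
finger_gap: 0.0165
```

Run:
```python
from h import *
from bolts import bolts
p,y,w=avg(2,'w10.png'); print(shift([.4932,-.1668,.1918]))
bolts(w,(.5605,-.1972))
```

```text
t 21.55 p [ 0.4945 -0.1664  0.2198] sd [0.     0.0001 0.    ] F [ 0.2  -0.12 -3.51] M [ 0.012 -0.018  0.028] yaw 78.54 gap 0.0163 j [-0.48  0.21 -0.12  1.24  0.    1.29]
[-0.6 -1.3 27.9]
ring [ 0.5602 -0.197   0.0937] z 0.07071050424726888
[344.7 126.3] 417 all [ 0.5892 -0.1288  0.0871] top [ 0.5905 -0.1296  0.0903] ang 65.8 r 0.0739 rect ((0.5907116532325745, -0.1296311616897583), (0.01740710809826851, 0.01718980073928833), 4.841595649719238)
[260.9 311.3] 16927 all [ 0.4999 -0.1555  0.277 ] top [ 0.5023 -0.1518  0.3043] ang 142.0 r 0.0735 rect ((0.49736180901527405, -0.15941980481147766), (0.0844438225030899, 0.03423203155398369), 65.37639617919922)
[391.6 216.2] 353 all [ 0.6256 -0.2253  0.0866] top [ 0.6273 -0.2275  0.09  ] ang -24.4 r 0.0737 rect ((0.6274492740631104, -0.2276282161474228), (0.016974061727523804, 0.018252404406666756), 38.940528869628906)
[304.4 263.7] 167 all [ 0.5328 -0.2605  0.0866] top [ 0.5319 -0.2635  0.0901] ang -113.1 r 0.0722 rect ((0.5327092409133911, -0.26264023780822754), (0.009918798692524433, 0.01752452552318573), 20.01592254638672)
```

View pics/w10.png

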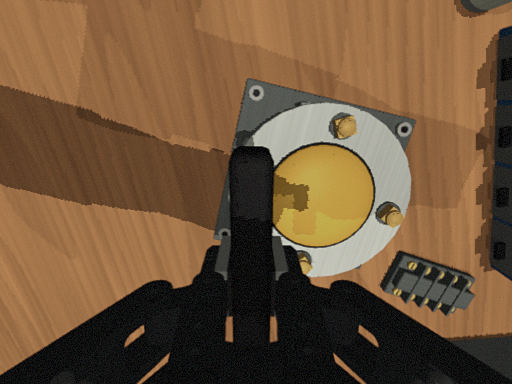

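arm_command([
  {"x": -0.6,"y": -1.2,"z": 5,"rx": 0,"ry": 0,"rz": 0,"hand": 1},
  {"x": -0.6,"y": -1.2,"z": 10,"rx": 0,"ry": 0,"rz": 0,"hand": 1},
  {"x": -0.6,"y": -1.2,"z": 14,"rx": 0,"ry": 0,"rz": 0,"hand": 1},
  {"x": -0.6,"y": -1.2,"z": 18,"rx": 0,"ry": 0,"rz": 0,"hand": 1},
])

```text
clock: 22.05
tcp_pos: [0.4924, -0.1672, 0.201]
orientation: [0.0, 0.774, 0.633, -0.0]
wrist_force: [-0.9, -1.4, -2.8]
finger_gap: 0.0164
```

arm_command([
  {"x": 0,"y": 0,"z": 3,"rx": 0,"ry": 0,"rz": 0,"hand": 1},
  {"x": 0,"y": 0,"z": 6,"rx": 0,"ry": 0,"rz": 0,"hand": 1},
  {"x": 0,"y": 0,"z": 9,"rx": 0,"ry": 0,"rz": 0,"hand": 1},
  {"x": 0,"y": 0,"z": 9.7,"rx": 0,"ry": 0,"rz": 0,"hand": 1},
])

```text
clock: 22.55
tcp_pos: [0.4925, -0.167, 0.1915]
orientation: [0.0, 0.774, 0.633, -0.0]
wrist_force: [0.2, -2.6, -2.2]
finger_gap: 0.0164
```

Run:
```python
from h import *
avg(2)
```

```text
t 22.65 p [ 0.4924 -0.1669  0.1915] sd [0. 0. 0.] F [-0.45 -3.31 -3.83] M [-1.068  0.13   0.033] yaw 78.62 gap 0.0167 j [-0.48  0.22 -0.17  1.17 -0.    1.29]
```

arm_command([
  {"x": -0.8,"y": 0,"z": 0,"rx": 0,"ry": 0,"rz": 7,"hand": 1},
  {"x": -0.8,"y": 0,"z": 0,"rx": 0,"ry": 0,"rz": 14,"hand": 1},
  {"x": -0.8,"y": 0,"z": 0,"rx": 0,"ry": 0,"rz": 21,"hand": 1},
  {"x": -0.8,"y": 0,"z": 0,"rx": 0,"ry": 0,"rz": 28,"hand": 1},
  {"x": -0.8,"y": 0,"z": 0,"rx": 0,"ry": 0,"rz": 35,"hand": 1},
  {"x": -0.8,"y": 0,"z": 0,"rx": 0,"ry": 0,"rz": 42,"hand": 1},
  {"x": -0.8,"y": 0,"z": 0,"rx": 0,"ry": 0,"rz": 42,"hand": 1},
])

```text
clock: 23.52
tcp_pos: [0.4923, -0.1677, 0.1916]
orientation: [0.0, 0.949, 0.315, -0.0]
wrist_force: [0.2, -3.2, -2.9]
finger_gap: 0.0168
```

Run:
```python
from h import *
avg(2); print(shift([.5914,-.1300,.2195]))
```

```text
t 23.625 p [ 0.4922 -0.1677  0.1916] sd [0. 0. 0.] F [-0.75 -3.3  -3.3 ] M [-1.094  0.24   0.026] yaw 36.75 gap 0.0168 j [-0.48  0.22 -0.17  1.17 -0.    2.02]
[102.   29.1 -27.9]
```

arm_command([
  {"x": 0,"y": 0,"z": 0,"rx": 0,"ry": 0,"rz": -5,"hand": 1},
  {"x": 0,"y": 0,"z": -15,"rx": 0,"ry": 0,"rz": -5,"hand": 1},
  {"x": 0,"y": 0,"z": -42,"rx": 0,"ry": 0,"rz": -10,"hand": 1},
  {"x": 5,"y": 2,"z": -46,"rx": 0,"ry": 0,"rz": -20,"hand": 1},
  {"x": 40,"y": 12,"z": -46,"rx": 0,"ry": 0,"rz": -30,"hand": 1},
  {"x": 80,"y": 24,"z": -46,"rx": 0,"ry": 0,"rz": -40,"hand": 1},
  {"x": 101.3,"y": 30.2,"z": -42,"rx": 0,"ry": 0,"rz": -50,"hand": 1},
  {"x": 101.3,"y": 30.2,"z": -32,"rx": 0,"ry": 0,"rz": -57.7,"hand": 1},
  {"x": 101.3,"y": 30.2,"z": -28,"rx": 0,"ry": 0,"rz": -57.7,"hand": 1},
  {"x": 101.3,"y": 30.2,"z": -28,"rx": 0,"ry": 0,"rz": -57.7,"hand": 1},
])

```text
clock: 24.88
tcp_pos: [0.5912, -0.1308, 0.2198]
orientation: [-0.001, 0.681, 0.732, 0.0]
wrist_force: [-0.1, -0.2, -2.3]
finger_gap: 0.0165
```

Run:
```python
from h import *
from bolts import bolts
p,y,w=avg(2,'w11.png'); print(shift([.5915,-.1313,.1918]))
bolts(w,(.5605,-.1972))
```

```text
t 24.975 p [ 0.5914 -0.1312  0.2202] sd [0.0001 0.0001 0.0001] F [ 0.01  0.26 -2.91] M [-0.025 -0.008  0.005] yaw 94.21 gap 0.0165 j [-0.35  0.38  0.11  1.3   0.    1.15]
[-0.1 -0.  28.5]
ring [ 0.5603 -0.1962  0.0929] z 0.0707157163169857
[150.7 210.8] 345 all [ 0.4954 -0.1642  0.0869] top [ 0.4939 -0.1659  0.0902] ang 155.4 r 0.073 rect ((0.4937003552913666, -0.16619500517845154), (0.018476946279406548, 0.017066050320863724), 44.08771514892578)
[179.3 325.9] 21933 all [ 0.571 -0.122  0.284] top [ 0.5667 -0.1194  0.3042] ang 85.2 r 0.0771 rect ((0.5704019665718079, -0.12401175498962402), (0.03624976798892021, 0.07859599590301514), 72.27014923095703)
[341.5 350.7] 538 all [ 0.6245 -0.136   0.2793] top [ 0.6268 -0.1378  0.2829] ang 41.3 r 0.0885 rect ((0.6227741837501526, -0.13539311289787292), (0.005722302943468094, 0.01747913844883442), 41.90510177612305)
```

View pics/w11.png

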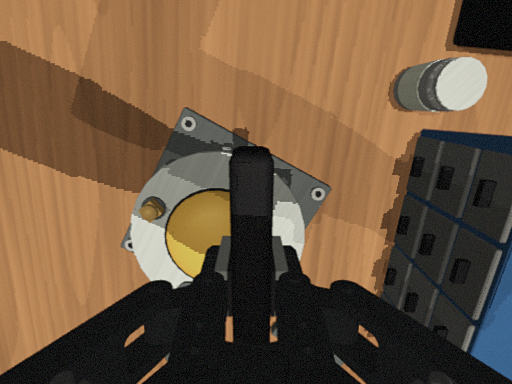

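arm_command([
  {"x": 0,"y": 0,"z": 6,"rx": 0,"ry": 0,"rz": 0,"hand": 1},
  {"x": 0,"y": 0,"z": 12,"rx": 0,"ry": 0,"rz": 0,"hand": 1},
  {"x": 0,"y": 0,"z": 17,"rx": 0,"ry": 0,"rz": 0,"hand": 1},
])

```text
clock: 25.35
tcp_pos: [0.5914, -0.1313, 0.202]
orientation: [-0.0, 0.68, 0.733, -0.0]
wrist_force: [-0.7, 1.2, -2.5]
finger_gap: 0.0164
```

arm_command([
  {"x": 0,"y": 0,"z": 4,"rx": 0,"ry": 0,"rz": 0,"hand": 1},
  {"x": 0,"y": 0,"z": 8,"rx": 0,"ry": 0,"rz": 0,"hand": 1},
  {"x": 0,"y": 0,"z": 11.3,"rx": 0,"ry": 0,"rz": 0,"hand": 1},
  {"x": 0,"y": 0,"z": 11.3,"rx": 0,"ry": 0,"rz": 0,"hand": 1},
])

```text
clock: 25.85
tcp_pos: [0.5915, -0.1312, 0.191]
orientation: [-0.0, 0.68, 0.733, -0.0]
wrist_force: [-0.4, -0.4, -3.1]
finger_gap: 0.0169
```

arm_command([
  {"x": 0,"y": 0,"z": 0,"rx": 0,"ry": 0,"rz": 6,"hand": 1},
  {"x": 0,"y": 0,"z": 0,"rx": 0,"ry": 0,"rz": 13,"hand": 1},
  {"x": 0,"y": 0,"z": 0,"rx": 0,"ry": 0,"rz": 20,"hand": 1},
  {"x": 0,"y": 0,"z": 0,"rx": 0,"ry": 0,"rz": 20,"hand": 1},
])

```text
clock: 26.35
tcp_pos: [0.5912, -0.1316, 0.1913]
orientation: [0.0, 0.797, 0.605, -0.001]
wrist_force: [-1.7, -1.3, -2.9]
finger_gap: 0.0167
```

```bash
cat > st.py <<'E'
from h import *
s=get_state(); print('t',s['clock'],'p',s['tcp_pos'].round(4),'F',s['wrist_force'].round(1),'M',s['ft_torque'].round(3),'yaw',round(yaw(s)%360,2),'j6',s['joint_pos'][5].round(2))
E
python3 st.py
```

```text
t 26.35 p [ 0.5912 -0.1316  0.1913] F [-1.7 -1.3 -2.9] M [-0.432  0.504 -0.1  ] yaw 74.39 j6 1.49
```

```bash
python3 -c "
from h import *
avg(3)"
```

```text
t 26.5 p [ 0.5912 -0.1315  0.1913] sd [0. 0. 0.] F [-1.88 -1.54 -3.5 ] M [-0.5    0.56   0.083] yaw 74.43 gap 0.0167 j [-0.35  0.39  0.05  1.24 -0.    1.49]
```

```bash
cat > tq.py <<'E'
from h import *
M=[];T=[];Q=[]
for k in range(3):
    viewer.read_camera('top'); s=get_state(); M.append(s['ft_torque'][2]);T.append(s['tau'][5]);Q.append(yaw(s)%360)
print('t',round(s['clock'],2),'Mz',np.mean(M).round(3),np.round(M,2),'tau6',np.mean(T).round(3),np.round(T,3),'yaw',np.mean(Q).round(2),'j6',s['joint_pos'][5].round(2),'p',s['tcp_pos'].round(4),'F',s['wrist_force'].round(1))
E
true
```

```text
(no output)
```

arm_command([
  {"x": 0,"y": 0,"z": 0,"rx": 0,"ry": 0,"rz": 5,"hand": 1},
])

```text
clock: 26.62
tcp_pos: [0.5912, -0.1315, 0.1912]
orientation: [0.0, 0.823, 0.568, -0.001]
wrist_force: [-2.0, -1.8, -3.0]
finger_gap: 0.0168
```

```bash
python3 tq.py
```

```text
t 26.77 Mz 0.059 [0.04 0.05 0.09] tau6 0.271 [0.086 0.521 0.206] yaw 69.3 j6 1.58 p [ 0.5913 -0.1315  0.1912] F [-1.7 -2.2 -1.5]
```

arm_command([
  {"x": 0,"y": 0,"z": 0,"rx": 0,"ry": 0,"rz": 5,"hand": 1},
])

```text
clock: 26.9
tcp_pos: [0.5912, -0.1315, 0.1912]
orientation: [-0.0, 0.846, 0.532, -0.0]
wrist_force: [-2.9, -2.3, -1.8]
finger_gap: 0.0168
```

```bash
python3 tq.py
```

```text
t 27.05 Mz 0.086 [0.12 0.06 0.08] tau6 0.303 [0.125 0.551 0.232] yaw 64.35 j6 1.67 p [ 0.5913 -0.1314  0.1912] F [-2.2 -1.2 -3.4]
```

arm_command([
  {"x": 0,"y": 0,"z": 0,"rx": 0,"ry": 0,"rz": 3,"hand": 1},
])

```text
clock: 27.18
tcp_pos: [0.5913, -0.1314, 0.1913]
orientation: [0.0, 0.86, 0.511, -0.0]
wrist_force: [-2.9, -2.6, -3.2]
finger_gap: 0.0163
```

```bash
python3 tq.py
```

```text
t 27.32 Mz 0.065 [0.09 0.07 0.04] tau6 0.199 [0.104 0.343 0.151] yaw 61.4 j6 1.72 p [ 0.5913 -0.1313  0.1912] F [-3.3 -2.7 -2.9]
```

arm_command([
  {"x": 0,"y": 0,"z": 0,"rx": 0,"ry": 0,"rz": 5,"hand": 1},
])

```text
clock: 27.45
tcp_pos: [0.5913, -0.1314, 0.1912]
orientation: [-0.0, 0.882, 0.472, -0.0]
wrist_force: [-3.2, -1.8, -2.9]
finger_gap: 0.0164
```

```bash
python3 tq.py
```

```text
t 27.6 Mz 0.036 [ 0.02  0.12 -0.03] tau6 0.275 [0.098 0.521 0.205] yaw 56.35 j6 1.8 p [ 0.5913 -0.1313  0.1912] F [-2.9 -1.8 -2.1]
```

arm_command([
  {"x": 0,"y": 0,"z": 0,"rx": 0,"ry": 0,"rz": 5,"hand": 1},
])

```text
clock: 27.72
tcp_pos: [0.5913, -0.1313, 0.1912]
orientation: [-0.0, 0.901, 0.433, -0.0]
wrist_force: [-3.3, -2.7, -3.4]
finger_gap: 0.0167
```

```bash
python3 tq.py
```

```text
t 27.88 Mz 0.108 [0.14 0.1  0.08] tau6 0.308 [0.133 0.556 0.236] yaw 51.37 j6 1.89 p [ 0.5913 -0.1313  0.1912] F [-3.1 -2.6 -2.7]
```

arm_command([
  {"x": 0,"y": 0,"z": 0,"rx": 0,"ry": 0,"rz": 5,"hand": 1},
])

```text
clock: 28.0
tcp_pos: [0.5913, -0.1313, 0.1912]
orientation: [-0.0, 0.919, 0.394, -0.0]
wrist_force: [-4.4, -0.6, -1.7]
finger_gap: 0.0164
```

```bash
python3 tq.py
```

```text
t 28.15 Mz 0.052 [0.12 0.03 0.  ] tau6 0.275 [0.102 0.52  0.202] yaw 46.38 j6 1.98 p [ 0.5914 -0.1313  0.1912] F [-4.4 -1.1 -2.7]
```

arm_command([
  {"x": 0,"y": 0,"z": 0,"rx": 0,"ry": 0,"rz": 5,"hand": 1},
])

```text
clock: 28.28
tcp_pos: [0.5913, -0.1313, 0.1912]
orientation: [-0.0, 0.935, 0.353, -0.0]
wrist_force: [-4.2, -2.8, -3.8]
finger_gap: 0.0162
```

```bash
python3 tq.py
```

```text
t 28.43 Mz 0.073 [0.09 0.07 0.06] tau6 0.306 [0.134 0.552 0.231] yaw 41.39 j6 2.07 p [ 0.5914 -0.1313  0.1912] F [-4.8 -2.4 -2.4]
```

arm_command([
  {"x": -0.7,"y": 0,"z": 0,"rx": 0,"ry": 0,"rz": 5,"hand": 1},
])

```text
clock: 28.55
tcp_pos: [0.591, -0.1315, 0.1912]
orientation: [-0.0, 0.95, 0.312, -0.0]
wrist_force: [-4.2, -1.7, -3.6]
finger_gap: 0.017
```

```bash
python3 tq.py
```

```text
t 28.7 Mz 0.022 [ 0.06  0.04 -0.04] tau6 0.272 [0.103 0.517 0.197] yaw 36.39 j6 2.15 p [ 0.591  -0.1315  0.1912] F [-3.9 -1.1 -4.5]
```

arm_command([
  {"x": 0,"y": 0,"z": 0,"rx": 0,"ry": 0,"rz": 5,"hand": 1},
])

```text
clock: 28.82
tcp_pos: [0.591, -0.1315, 0.1912]
orientation: [-0.0, 0.963, 0.271, -0.0]
wrist_force: [-3.1, -1.0, -3.5]
finger_gap: 0.0165
```

```bash
python3 tq.py
```

```text
t 28.98 Mz -0.007 [ 0.04 -0.03 -0.04] tau6 0.275 [0.105 0.523 0.198] yaw 31.4 j6 2.24 p [ 0.591  -0.1315  0.1912] F [-2.7 -1.1 -3.8]
```

arm_command([
  {"x": 0,"y": 0,"z": 0,"rx": 0,"ry": 0,"rz": 5,"hand": 1},
])

```text
clock: 29.1
tcp_pos: [0.591, -0.1315, 0.1912]
orientation: [-0.0, 0.974, 0.228, -0.0]
wrist_force: [-4.6, -1.4, -3.4]
finger_gap: 0.0166
```

```bash
python3 tq.py
```

```text
t 29.25 Mz 0.028 [ 0.05 -0.09  0.12] tau6 0.273 [0.103 0.518 0.198] yaw 26.4 j6 2.33 p [ 0.591  -0.1315  0.1912] F [-4.3 -1.2 -3.1]
```

arm_command([
  {"x": 0,"y": 0,"z": 0,"rx": 0,"ry": 0,"rz": 4,"hand": 1},
])

```text
clock: 29.38
tcp_pos: [0.5909, -0.1315, 0.1912]
orientation: [-0.0, 0.981, 0.195, -0.0]
wrist_force: [-4.2, -0.8, -2.7]
finger_gap: 0.0164
```

```bash
python3 tq.py
```

```text
t 29.52 Mz 0.247 [0.27 0.25 0.23] tau6 0.426 [0.303 0.62  0.355] yaw 22.43 j6 2.4 p [ 0.5909 -0.1315  0.1912] F [-3.9  0.1 -3.4]
```

arm_command([
  {"x": 0,"y": 0,"z": 0,"rx": 0,"ry": 0,"rz": 3,"hand": 1},
])

```text
clock: 29.65
tcp_pos: [0.5909, -0.1315, 0.1912]
orientation: [-0.0, 0.986, 0.169, -0.0]
wrist_force: [-5.0, -0.5, -2.8]
finger_gap: 0.0166
```

```bash
python3 tq.py
```

```text
t 29.8 Mz 0.425 [0.46 0.42 0.39] tau6 0.555 [0.47  0.697 0.497] yaw 19.44 j6 2.45 p [ 0.5909 -0.1315  0.1912] F [-4.3 -0.2 -2.5]
```

arm_command([
  {"x": 0,"y": 0,"z": 0,"rx": 0,"ry": 0,"rz": 1.5,"hand": 1},
])

```text
clock: 29.92
tcp_pos: [0.5909, -0.1315, 0.1912]
orientation: [-0.0, 0.988, 0.155, -0.0]
wrist_force: [-4.6, 0.1, -3.3]
finger_gap: 0.0165
```

```bash
python3 tq.py; python3 -c "
from h import *
print(shift([.5296,-.2644,.2195]))"
```

```text
t 30.07 Mz 0.562 [0.6  0.51 0.57] tau6 0.583 [0.509 0.664 0.576] yaw 17.84 j6 2.48 p [ 0.5909 -0.1315  0.1912] F [-4.2  0.7 -3.7]
[-99.2 107.6 -28.3]
```

arm_command([
  {"x": 0,"y": 0,"z": 0,"rx": 0,"ry": 0,"rz": -9.5,"hand": 1},
  {"x": 0,"y": 0,"z": -12,"rx": 0,"ry": 0,"rz": -9.5,"hand": 1},
  {"x": 0,"y": 0,"z": -42,"rx": 0,"ry": 0,"rz": -11,"hand": 1},
  {"x": -5,"y": 5,"z": -46,"rx": 0,"ry": 0,"rz": -21,"hand": 1},
  {"x": -35,"y": 37,"z": -46,"rx": 0,"ry": 0,"rz": -31,"hand": 1},
  {"x": -65,"y": 70,"z": -46,"rx": 0,"ry": 0,"rz": -41,"hand": 1},
  {"x": -90,"y": 100,"z": -46,"rx": 0,"ry": 0,"rz": -51,"hand": 1},
  {"x": -99,"y": 109.3,"z": -45,"rx": 0,"ry": 0,"rz": -61,"hand": 1},
  {"x": -99,"y": 109.3,"z": -40,"rx": 0,"ry": 0,"rz": -71,"hand": 1},
  {"x": -99,"y": 109.3,"z": -35,"rx": 0,"ry": 0,"rz": -81,"hand": 1},
])

```text
clock: 31.32
tcp_pos: [0.5324, -0.2676, 0.2283]
orientation: [0.003, 0.65, 0.76, 0.001]
wrist_force: [-0.4, -0.4, -3.4]
finger_gap: 0.0168
```

arm_command([
  {"x": 0,"y": 0,"z": 3,"rx": 0,"ry": 0,"rz": -8,"hand": 1},
  {"x": 0,"y": 0,"z": 6,"rx": 0,"ry": 0,"rz": -14.2,"hand": 1},
  {"x": 0,"y": 0,"z": 6,"rx": 0,"ry": 0,"rz": -14.2,"hand": 1},
])

```text
clock: 31.7
tcp_pos: [0.532, -0.2668, 0.2218]
orientation: [0.002, 0.553, 0.833, 0.0]
wrist_force: [0.5, 0.0, -2.9]
finger_gap: 0.0163
```

Run:
```python
from h import *
from bolts import bolts
p,y,w=avg(2,'w12.png'); print(shift([.5303,-.2660,.1918]))
bolts(w,(.5605,-.1972))
```

```text
t 31.8 p [ 0.5316 -0.2667  0.2216] sd [0.0001 0.0001 0.0001] F [ 0.73 -0.51 -3.34] M [-0.014  0.022  0.006] yaw 112.81 gap 0.0164 j [-0.6   0.35  0.08  1.29  0.    0.57]
[ 1.1 -0.9 29.7]
ring [ 0.5603 -0.1972  0.0935] z 0.07079764808067619
[252.8  63.6] 439 all [ 0.493  -0.1669  0.088 ] top [ 0.4928 -0.1662  0.0904] ang 155.3 r 0.0743 rect ((0.49276724457740784, -0.16642238199710846), (0.017032401636242867, 0.01717901974916458), 43.311710357666016)
[371.8  69.4] 471 all [ 0.5894 -0.1311  0.0873] top [ 0.591  -0.1302  0.0905] ang 65.3 r 0.0737 rect ((0.5912238359451294, -0.13015855848789215), (0.017739081755280495, 0.01672493852674961), 32.13505172729492)
[226.6 314.3] 13367 all [ 0.5215 -0.2587  0.2802] top [ 0.519  -0.2558  0.3065] ang -125.1 r 0.0717 rect ((0.5197206735610962, -0.2585907578468323), (0.03477659076452255, 0.08230936527252197), 44.17826461791992)
[354.6 183.7] 375 all [ 0.6252 -0.2272  0.0866] top [ 0.6274 -0.2277  0.09  ] ang -24.5 r 0.0737 rect ((0.6272575855255127, -0.22780530154705048), (0.01750199683010578, 0.017337754368782043), 39.34981155395508)
[356.6 355.3] 1554 all [ 0.5689 -0.259   0.2831] top [ 0.57   -0.2591  0.288 ] ang -81.0 r 0.0627 rect ((0.5682474970817566, -0.26086297631263733), (0.018693851307034492, 0.009361227042973042), 7.690751075744629)
```

View pics/w12.png

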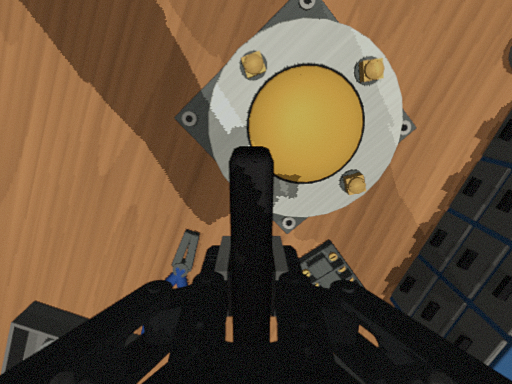

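arm_command([
  {"x": 1.1,"y": -0.9,"z": 6,"rx": 0,"ry": 0,"rz": 0,"hand": 1},
  {"x": 1.1,"y": -0.9,"z": 13,"rx": 0,"ry": 0,"rz": 0,"hand": 1},
  {"x": 1.1,"y": -0.9,"z": 18,"rx": 0,"ry": 0,"rz": 0,"hand": 1},
])

```text
clock: 32.17
tcp_pos: [0.529, -0.2656, 0.2017]
orientation: [0.0, 0.552, 0.834, -0.0]
wrist_force: [0.1, -0.7, -2.4]
finger_gap: 0.0162
```

arm_command([
  {"x": 0,"y": 0,"z": 4,"rx": 0,"ry": 0,"rz": 0,"hand": 1},
  {"x": 0,"y": 0,"z": 8,"rx": 0,"ry": 0,"rz": 0,"hand": 1},
  {"x": 0,"y": 0,"z": 11.4,"rx": 0,"ry": 0,"rz": 0,"hand": 1},
  {"x": 0,"y": 0,"z": 11.4,"rx": 0,"ry": 0,"rz": 6,"hand": 1},
  {"x": 0,"y": 0,"z": 11.4,"rx": 0,"ry": 0,"rz": 13,"hand": 1},
  {"x": 0,"y": 0,"z": 11.4,"rx": 0,"ry": 0,"rz": 20,"hand": 1},
])

```text
clock: 32.92
tcp_pos: [0.5295, -0.2659, 0.1907]
orientation: [0.001, 0.69, 0.724, -0.0]
wrist_force: [1.6, -2.6, -5.1]
finger_gap: 0.0165
```

```bash
python3 tq.py
```

```text
t 33.08 Mz 0.115 [0.18 0.1  0.07] tau6 0.412 [0.175 0.757 0.303] yaw 92.92 j6 0.92 p [ 0.5294 -0.2659  0.1907] F [ 2.2 -2.2 -5.6]
```

arm_command([
  {"x": 0,"y": 0,"z": 0,"rx": 0,"ry": 0,"rz": 5,"hand": 1},
])

```text
clock: 33.2
tcp_pos: [0.5294, -0.2659, 0.1907]
orientation: [0.0, 0.719, 0.695, -0.0]
wrist_force: [1.8, -2.9, -5.5]
finger_gap: 0.0164
```

```bash
python3 tq.py
```

```text
t 33.35 Mz 0.127 [0.2  0.08 0.11] tau6 0.309 [0.131 0.558 0.238] yaw 88.05 j6 1.0 p [ 0.5293 -0.2658  0.1907] F [ 3.  -3.  -7.1]
```

arm_command([
  {"x": 0,"y": 0,"z": 0,"rx": 0,"ry": 0,"rz": 5,"hand": 1},
])

```text
clock: 33.48
tcp_pos: [0.5293, -0.2658, 0.1907]
orientation: [0.0, 0.749, 0.663, -0.0]
wrist_force: [1.6, -2.9, -6.4]
finger_gap: 0.0161
```

```bash
python3 tq.py
```

```text
t 33.62 Mz 0.12 [0.14 0.09 0.13] tau6 0.308 [0.133 0.557 0.236] yaw 83.07 j6 1.09 p [ 0.5292 -0.2658  0.1907] F [ 2.5 -3.8 -7. ]
```

arm_command([
  {"x": 0,"y": 0,"z": 0,"rx": 0,"ry": 0,"rz": 5,"hand": 1},
])

```text
clock: 33.75
tcp_pos: [0.5292, -0.2658, 0.1907]
orientation: [0.0, 0.777, 0.63, -0.0]
wrist_force: [3.1, -2.1, -6.6]
finger_gap: 0.0162
```

```bash
python3 tq.py
```

```text
t 33.9 Mz 0.107 [0.12 0.11 0.09] tau6 0.308 [0.134 0.556 0.235] yaw 78.08 j6 1.18 p [ 0.5291 -0.2657  0.1908] F [ 2.2 -4.5 -7.2]
```

arm_command([
  {"x": -0.6,"y": 0.4,"z": 0,"rx": 0,"ry": 0,"rz": 5,"hand": 1},
])

```text
clock: 34.02
tcp_pos: [0.5291, -0.2661, 0.1907]
orientation: [-0.0, 0.803, 0.595, -0.0]
wrist_force: [1.9, -3.1, -6.8]
finger_gap: 0.0166
```

```bash
python3 tq.py
```

```text
t 34.17 Mz 0.187 [0.21 0.18 0.18] tau6 0.413 [0.248 0.658 0.333] yaw 73.1 j6 1.26 p [ 0.5291 -0.266   0.1907] F [ 1.4 -3.5 -7. ]
```

arm_command([
  {"x": 0,"y": 0,"z": 0,"rx": 0,"ry": 0,"rz": 3,"hand": 1},
])

```text
clock: 34.3
tcp_pos: [0.5291, -0.266, 0.1908]
orientation: [-0.0, 0.818, 0.575, -0.0]
wrist_force: [1.2, -3.0, -6.6]
finger_gap: 0.0165
```

```bash
python3 tq.py
```

```text
t 34.45 Mz 0.402 [0.44 0.36 0.4 ] tau6 0.51 [0.426 0.652 0.451] yaw 70.15 j6 1.32 p [ 0.5291 -0.266   0.1908] F [ 1.5 -3.  -8. ]
```

arm_command([
  {"x": 0,"y": 0,"z": 0,"rx": 0,"ry": 0,"rz": 1.7,"hand": 1},
])

```text
clock: 34.58
tcp_pos: [0.5291, -0.266, 0.1908]
orientation: [-0.0, 0.827, 0.562, -0.0]
wrist_force: [0.4, -3.4, -7.0]
finger_gap: 0.0164
```

```bash
python3 tq.py; python3 -c "
from h import *
print(shift([.6277,-.2281,.2195]))"
```

```text
t 34.73 Mz 0.492 [0.49 0.51 0.47] tau6 0.542 [0.458 0.633 0.535] yaw 68.33 j6 1.35 p [ 0.5291 -0.266   0.1908] F [ 1.9 -3.7 -7.2]
[ 71.6  77.6 -28.7]
```

arm_command([
  {"x": 0,"y": 0,"z": 0,"rx": 0,"ry": 0,"rz": -9.5,"hand": 1},
  {"x": 0,"y": 0,"z": -12,"rx": 0,"ry": 0,"rz": -9.5,"hand": 1},
  {"x": 0,"y": 0,"z": -42,"rx": 0,"ry": 0,"rz": -12,"hand": 1},
  {"x": 4,"y": 4,"z": -46,"rx": 0,"ry": 0,"rz": -22,"hand": 1},
  {"x": 30,"y": 34,"z": -46,"rx": 0,"ry": 0,"rz": -32,"hand": 1},
  {"x": 58,"y": 65,"z": -46,"rx": 0,"ry": 0,"rz": -42,"hand": 1},
  {"x": 70.7,"y": 79.1,"z": -44,"rx": 0,"ry": 0,"rz": -52,"hand": 1},
  {"x": 70.7,"y": 79.1,"z": -34,"rx": 0,"ry": 0,"rz": -60.8,"hand": 1},
  {"x": 70.7,"y": 79.1,"z": -28,"rx": 0,"ry": 0,"rz": -60.8,"hand": 1},
  {"x": 70.7,"y": 79.1,"z": -28,"rx": 0,"ry": 0,"rz": -60.8,"hand": 1},
])

```text
clock: 35.98
tcp_pos: [0.6282, -0.2292, 0.2189]
orientation: [-0.001, 0.431, 0.902, 0.0]
wrist_force: [0.2, -0.5, -3.9]
finger_gap: 0.0165
```

Run:
```python
from h import *
from bolts import bolts
p,y,w=avg(2,'w13.png'); print(shift([.6288,-.2295,.1918]))
bolts(w,(.5605,-.1972))
```

```text
t 36.075 p [ 0.6285 -0.2295  0.2194] sd [0.0001 0.0001 0.0001] F [ 0.35  0.11 -3.24] M [ 0.015 -0.028 -0.049] yaw 128.95 gap 0.0167 j [-0.47  0.51  0.31  1.37  0.    0.42]
[-0.   0.3 27.8]
ring [ 0.5603 -0.1971  0.0933] z 0.07081805487467768
[172.2  30.4] 557 all [ 0.4952 -0.1664  0.0873] top [ 0.4937 -0.1664  0.0905] ang 155.2 r 0.0733 rect ((0.493548721075058, -0.16645750403404236), (0.017510732635855675, 0.017958037555217743), 42.96875)
[287.9  71.7] 447 all [ 0.5905 -0.1306  0.0878] top [ 0.5907 -0.13    0.0904] ang 65.6 r 0.0737 rect ((0.5907764434814453, -0.1298457682132721), (0.017136499285697937, 0.01726515404880047), 32.22073745727539)
[145.3 147.7] 413 all [ 0.531  -0.2622  0.087 ] top [ 0.5302 -0.2635  0.0903] ang -114.4 r 0.0729 rect ((0.529988169670105, -0.26396819949150085), (0.01757182739675045, 0.017322689294815063), 81.85076904296875)
[279.3 315.4] 14658 all [ 0.6292 -0.2156  0.2779] top [ 0.6265 -0.2126  0.3034] ang -13.2 r 0.068 rect ((0.631735622882843, -0.21791237592697144), (0.055566269904375076, 0.03160508722066879), 68.32518005371094)
[136.7 348.6] 4223 all [ 0.6012 -0.2525  0.2841] top [ 0.5956 -0.2534  0.295 ] ang -57.9 r 0.0664 rect ((0.6026882529258728, -0.2530776262283325), (0.02434062398970127, 0.021759886294603348), 35.40553283691406)
[ 22.8 367.5] 613 all [ 0.5768 -0.2559  0.3041] top [ 0.5765 -0.2561  0.307 ] ang -74.7 r 0.0612 rect ((0.5764936208724976, -0.2560068368911743), (0.008899928070604801, 0.0030527920462191105), 42.171566009521484)
```

View pics/w13.png

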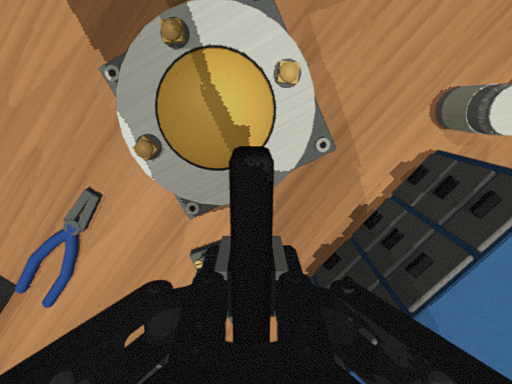

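arm_command([
  {"x": 0,"y": 0.3,"z": 6,"rx": 0,"ry": 0,"rz": 0,"hand": 1},
  {"x": 0,"y": 0.3,"z": 13,"rx": 0,"ry": 0,"rz": 0,"hand": 1},
  {"x": 0,"y": 0.3,"z": 17,"rx": 0,"ry": 0,"rz": 0,"hand": 1},
])

```text
clock: 36.45
tcp_pos: [0.6288, -0.2293, 0.201]
orientation: [-0.001, 0.43, 0.903, -0.0]
wrist_force: [-0.2, 0.8, -3.1]
finger_gap: 0.0164
```

arm_command([
  {"x": 0,"y": 0,"z": 4,"rx": 0,"ry": 0,"rz": 0,"hand": 1},
  {"x": 0,"y": 0,"z": 8,"rx": 0,"ry": 0,"rz": 0,"hand": 1},
  {"x": 0,"y": 0,"z": 10.3,"rx": 0,"ry": 0,"rz": 0,"hand": 1},
  {"x": 0,"y": 0,"z": 10.3,"rx": 0,"ry": 0,"rz": 6,"hand": 1},
  {"x": 0,"y": 0,"z": 10.3,"rx": 0,"ry": 0,"rz": 13,"hand": 1},
  {"x": 0,"y": 0,"z": 10.3,"rx": 0,"ry": 0,"rz": 20,"hand": 1},
])

```text
clock: 37.2
tcp_pos: [0.6286, -0.2296, 0.1913]
orientation: [-0.0, 0.581, 0.814, -0.001]
wrist_force: [-0.7, -1.3, -3.6]
finger_gap: 0.0163
```

```bash
python3 tq.py
```

```text
t 37.35 Mz 0.095 [0.12 0.07 0.09] tau6 0.415 [0.177 0.76  0.307] yaw 109.01 j6 0.77 p [ 0.6286 -0.2296  0.1913] F [-1.4 -1.8 -4. ]
```

arm_command([
  {"x": 0,"y": 0,"z": 0,"rx": 0,"ry": 0,"rz": 5,"hand": 1},
])

```text
clock: 37.48
tcp_pos: [0.6286, -0.2296, 0.1913]
orientation: [-0.0, 0.615, 0.789, -0.001]
wrist_force: [-1.6, -0.2, -4.2]
finger_gap: 0.0165
```

```bash
python3 tq.py
```

```text
t 37.62 Mz 0.098 [0.08 0.12 0.09] tau6 0.313 [0.135 0.562 0.242] yaw 104.15 j6 0.85 p [ 0.6286 -0.2296  0.1913] F [-2.2 -0.6 -5.2]
```

arm_command([
  {"x": 0,"y": 0,"z": 0,"rx": 0,"ry": 0,"rz": 5,"hand": 1},
])

```text
clock: 37.75
tcp_pos: [0.6286, -0.2296, 0.1913]
orientation: [-0.0, 0.648, 0.761, -0.001]
wrist_force: [-2.4, -0.5, -5.1]
finger_gap: 0.0166
```

```bash
python3 tq.py
```

```text
t 37.9 Mz 0.102 [0.13 0.11 0.07] tau6 0.314 [0.138 0.562 0.241] yaw 99.17 j6 0.94 p [ 0.6286 -0.2296  0.1913] F [-2.2 -2.1 -4.7]
```

arm_command([
  {"x": 0,"y": 0,"z": 0,"rx": 0,"ry": 0,"rz": 5,"hand": 1},
])

```text
clock: 38.02
tcp_pos: [0.6286, -0.2295, 0.1913]
orientation: [-0.0, 0.681, 0.732, -0.001]
wrist_force: [-3.3, -1.3, -4.8]
finger_gap: 0.0168
```

```bash
python3 tq.py
```

```text
t 38.17 Mz 0.113 [0.12 0.12 0.1 ] tau6 0.314 [0.14  0.562 0.241] yaw 94.17 j6 1.03 p [ 0.6286 -0.2295  0.1913] F [-3.8 -2.  -5.9]
```

arm_command([
  {"x": -0.4,"y": -0.6,"z": 0,"rx": 0,"ry": 0,"rz": 5,"hand": 1},
])

```text
clock: 38.3
tcp_pos: [0.6284, -0.2298, 0.1913]
orientation: [-0.0, 0.712, 0.702, -0.0]
wrist_force: [-2.5, -0.7, -5.3]
finger_gap: 0.0169
```

```bash
python3 tq.py
```

```text
t 38.45 Mz 0.091 [0.09 0.08 0.1 ] tau6 0.311 [0.14  0.556 0.237] yaw 89.19 j6 1.11 p [ 0.6284 -0.2298  0.1913] F [-2.6 -1.6 -5.1]
```

arm_command([
  {"x": 0,"y": 0,"z": 0,"rx": 0,"ry": 0,"rz": 5,"hand": 1},
])

```text
clock: 38.58
tcp_pos: [0.6283, -0.2298, 0.1913]
orientation: [-0.0, 0.742, 0.67, -0.0]
wrist_force: [-2.4, -0.9, -6.1]
finger_gap: 0.0167
```

```bash
python3 tq.py
```

```text
t 38.73 Mz 0.114 [0.16 0.13 0.06] tau6 0.314 [0.14  0.561 0.239] yaw 84.19 j6 1.2 p [ 0.6283 -0.2298  0.1913] F [-2.6 -1.  -6.7]
```

arm_command([
  {"x": 0,"y": 0,"z": 0,"rx": 0,"ry": 0,"rz": 5,"hand": 1},
])

```text
clock: 38.85
tcp_pos: [0.6283, -0.2298, 0.1913]
orientation: [-0.0, 0.771, 0.637, -0.0]
wrist_force: [-3.6, -1.4, -5.4]
finger_gap: 0.0165
```

```bash
python3 tq.py
```

```text
t 39.0 Mz 0.079 [0.1  0.05 0.09] tau6 0.314 [0.141 0.561 0.24 ] yaw 79.19 j6 1.29 p [ 0.6283 -0.2298  0.1913] F [-1.8 -0.3 -6.7]
```

arm_command([
  {"x": 0,"y": 0,"z": 0,"rx": 0,"ry": 0,"rz": 5,"hand": 1},
])

```text
clock: 39.12
tcp_pos: [0.6283, -0.2298, 0.1914]
orientation: [-0.0, 0.798, 0.603, -0.0]
wrist_force: [-4.3, -0.9, -6.0]
finger_gap: 0.0163
```

```bash
python3 tq.py
```

```text
t 39.27 Mz 0.103 [0.11 0.12 0.08] tau6 0.314 [0.141 0.561 0.24 ] yaw 74.19 j6 1.37 p [ 0.6283 -0.2298  0.1913] F [-4.1 -0.1 -6.8]
```

arm_command([
  {"x": 0,"y": -0.6,"z": 0,"rx": 0,"ry": 0,"rz": 5,"hand": 1},
])

```text
clock: 39.4
tcp_pos: [0.628, -0.2297, 0.1914]
orientation: [-0.0, 0.823, 0.568, -0.0]
wrist_force: [-3.1, -2.4, -8.1]
finger_gap: 0.0162
```

```bash
python3 tq.py
```

```text
t 39.55 Mz 0.36 [0.41 0.33 0.34] tau6 0.575 [0.417 0.818 0.489] yaw 69.22 j6 1.46 p [ 0.628  -0.2297  0.1914] F [-3.1 -2.2 -7.4]
```

Rising. One small step more.

arm_command([
  {"x": 0,"y": 0,"z": 0,"rx": 0,"ry": 0,"rz": 2,"hand": 1},
])

```text
clock: 39.67
tcp_pos: [0.628, -0.2297, 0.1914]
orientation: [-0.0, 0.833, 0.553, -0.0]
wrist_force: [-3.2, -1.2, -7.9]
finger_gap: 0.0164
```

```bash
python3 tq.py;  python3 -c "
from h import *
print(shift([.4933,-.1663,.2195]))"
```

```text
t 39.83 Mz 0.485 [0.52 0.48 0.45] tau6 0.548 [0.449 0.656 0.54 ] yaw 67.14 j6 1.5 p [ 0.628  -0.2297  0.1914] F [-2.1 -1.6 -7.2]
[   6.2 -148.7  -28. ]
```

arm_command([
  {"x": 0,"y": 0,"z": 0,"rx": 0,"ry": 0,"rz": -9.5,"hand": 1},
  {"x": 0,"y": 0,"z": -12,"rx": 0,"ry": 0,"rz": -9.5,"hand": 1},
  {"x": 0,"y": 0,"z": -42,"rx": 0,"ry": 0,"rz": -15,"hand": 1},
  {"x": 0,"y": -5,"z": -46,"rx": 0,"ry": 0,"rz": -25,"hand": 1},
  {"x": 2,"y": -52,"z": -46,"rx": 0,"ry": 0,"rz": -35,"hand": 1},
  {"x": 4,"y": -100,"z": -46,"rx": 0,"ry": 0,"rz": -45,"hand": 1},
  {"x": 5.5,"y": -138,"z": -45,"rx": 0,"ry": 0,"rz": -55,"hand": 1},
  {"x": 5.5,"y": -147.1,"z": -36,"rx": 0,"ry": 0,"rz": -65,"hand": 1},
  {"x": 5.5,"y": -147.1,"z": -28,"rx": 0,"ry": 0,"rz": -66.2,"hand": 1},
  {"x": 5.5,"y": -147.1,"z": -28,"rx": 0,"ry": 0,"rz": -66.2,"hand": 1},
])

```text
clock: 41.08
tcp_pos: [0.4957, -0.1677, 0.2202]
orientation: [0.001, 0.398, 0.917, 0.0]
wrist_force: [0.6, -0.2, -3.2]
finger_gap: 0.0165
```

Run:
```python
from h import *
from bolts import bolts
p,y,w=avg(2,'w14.png'); print(shift([.4945,-.1676,.1918]))
bolts(w,(.5605,-.1972))
```

```text
t 41.175 p [ 0.4957 -0.1679  0.2201] sd [0. 0. 0.] F [ 0.5   0.02 -3.26] M [-0.014  0.035 -0.004] yaw 133.16 gap 0.0166 j [-0.48  0.22 -0.11  1.24  0.    0.34]
[ 1.1 -0.7 28.3]
ring [ 0.5599 -0.1972  0.0934] z 0.07068482355230118
[343.5 218.4] 357 all [ 0.588  -0.1297  0.0865] top [ 0.5902 -0.13    0.0902] ang 65.7 r 0.0737 rect ((0.5906654596328735, -0.130192831158638), (0.01760995015501976, 0.017618607729673386), 32.11643981933594)
[317.8 325.1] 23587 all [ 0.5032 -0.1467  0.2842] top [ 0.5045 -0.1417  0.3042] ang 135.0 r 0.0784 rect ((0.5004782676696777, -0.19059467315673828), (0.15667878091335297, 0.05815725401043892), 83.53782653808594)
[153.3 342.4] 2466 all [ 0.4744 -0.1932  0.2794] top [ 0.4745 -0.1985  0.2854] ang -179.1 r 0.0854 rect ((0.4759507477283478, -0.19004300236701965), (0.012557480484247208, 0.025859013199806213), 1.6053466796875)
```

View pics/w14.png

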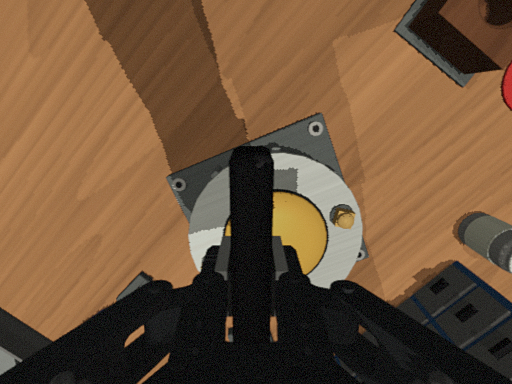

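arm_command([
  {"x": 1,"y": -0.7,"z": 6,"rx": 0,"ry": 0,"rz": 0,"hand": 1},
  {"x": 1,"y": -0.7,"z": 13,"rx": 0,"ry": 0,"rz": 0,"hand": 1},
  {"x": 1,"y": -0.7,"z": 17,"rx": 0,"ry": 0,"rz": 0,"hand": 1},
])

```text
clock: 41.55
tcp_pos: [0.4933, -0.1672, 0.2017]
orientation: [-0.0, 0.396, 0.918, -0.0]
wrist_force: [0.4, 0.3, -3.5]
finger_gap: 0.0165
```

arm_command([
  {"x": 0,"y": 0,"z": 4,"rx": 0,"ry": 0,"rz": 0,"hand": 1},
  {"x": 0,"y": 0,"z": 8,"rx": 0,"ry": 0,"rz": 0,"hand": 1},
  {"x": 0,"y": 0,"z": 10.8,"rx": 0,"ry": 0,"rz": 0,"hand": 1},
  {"x": 0,"y": 0,"z": 10.8,"rx": 0,"ry": 0,"rz": 6,"hand": 1},
  {"x": 0,"y": 0,"z": 10.8,"rx": 0,"ry": 0,"rz": 13,"hand": 1},
  {"x": 0,"y": 0,"z": 10.8,"rx": 0,"ry": 0,"rz": 20,"hand": 1},
])

```text
clock: 42.3
tcp_pos: [0.4935, -0.1677, 0.1917]
orientation: [0.0, 0.551, 0.834, -0.001]
wrist_force: [-1.0, -1.5, -4.5]
finger_gap: 0.0169
```

```bash
python3 tq.py
```

```text
t 42.45 Mz 0.09 [0.12 0.06 0.09] tau6 0.414 [0.177 0.76  0.306] yaw 113.21 j6 0.68 p [ 0.4934 -0.1676  0.1917] F [ 0.4 -1.  -5.2]
```

arm_command([
  {"x": 0,"y": 0,"z": 0,"rx": 0,"ry": 0,"rz": 5,"hand": 1},
])

```text
clock: 42.58
tcp_pos: [0.4934, -0.1676, 0.1917]
orientation: [0.0, 0.585, 0.811, -0.0]
wrist_force: [0.3, -1.9, -5.9]
finger_gap: 0.0166
```

```bash
python3 tq.py
```

```text
t 42.73 Mz 0.137 [0.13 0.14 0.14] tau6 0.311 [0.133 0.561 0.24 ] yaw 108.35 j6 0.77 p [ 0.4934 -0.1676  0.1917] F [ 0.1 -3.4 -5.6]
```

arm_command([
  {"x": 0,"y": 0,"z": 0,"rx": 0,"ry": 0,"rz": 5,"hand": 1},
])

```text
clock: 42.85
tcp_pos: [0.4933, -0.1676, 0.1917]
orientation: [0.0, 0.62, 0.785, -0.0]
wrist_force: [0.2, -3.4, -4.7]
finger_gap: 0.017
```

```bash
python3 tq.py
```

```text
t 43.0 Mz 0.094 [0.13 0.08 0.06] tau6 0.312 [0.136 0.56  0.239] yaw 103.37 j6 0.85 p [ 0.4933 -0.1675  0.1917] F [-0.2 -3.  -5.4]
```

arm_command([
  {"x": -0.5,"y": 0,"z": 0,"rx": 0,"ry": 0,"rz": 5,"hand": 1},
])

```text
clock: 43.12
tcp_pos: [0.4934, -0.1678, 0.1917]
orientation: [-0.0, 0.654, 0.757, -0.0]
wrist_force: [-0.4, -2.0, -5.7]
finger_gap: 0.0165
```

```bash
python3 tq.py
```

```text
t 43.27 Mz 0.096 [0.1  0.13 0.06] tau6 0.31 [0.137 0.556 0.237] yaw 98.38 j6 0.94 p [ 0.4934 -0.1677  0.1917] F [-1.  -2.4 -4.9]
```

arm_command([
  {"x": 0,"y": 0,"z": 0,"rx": 0,"ry": 0,"rz": 5,"hand": 1},
])

```text
clock: 43.4
tcp_pos: [0.4933, -0.1678, 0.1917]
orientation: [-0.0, 0.686, 0.728, -0.0]
wrist_force: [-0.3, -2.5, -5.5]
finger_gap: 0.0165
```

```bash
python3 tq.py
```

```text
t 43.55 Mz 0.12 [0.12 0.16 0.09] tau6 0.312 [0.138 0.559 0.238] yaw 93.39 j6 1.03 p [ 0.4933 -0.1677  0.1917] F [-0.4 -2.3 -5.9]
```

arm_command([
  {"x": 0,"y": 0,"z": 0,"rx": 0,"ry": 0,"rz": 5,"hand": 1},
])

```text
clock: 43.68
tcp_pos: [0.4933, -0.1678, 0.1917]
orientation: [-0.0, 0.717, 0.697, -0.0]
wrist_force: [0.1, -2.9, -5.5]
finger_gap: 0.0165
```

```bash
python3 tq.py
```

```text
t 43.83 Mz 0.106 [0.11 0.09 0.11] tau6 0.312 [0.139 0.56  0.238] yaw 88.39 j6 1.12 p [ 0.4933 -0.1677  0.1917] F [-0.6 -2.6 -6.8]
```

arm_command([
  {"x": -0.4,"y": 0,"z": 0,"rx": 0,"ry": 0,"rz": 5,"hand": 1},
])

```text
clock: 43.95
tcp_pos: [0.4933, -0.168, 0.1917]
orientation: [-0.0, 0.747, 0.665, -0.0]
wrist_force: [-1.5, -2.4, -4.2]
finger_gap: 0.0164
```

```bash
python3 tq.py
```

```text
t 44.1 Mz 0.12 [0.07 0.11 0.18] tau6 0.31 [0.139 0.556 0.236] yaw 83.39 j6 1.2 p [ 0.4933 -0.168   0.1917] F [-1.6 -1.9 -6.1]
```

arm_command([
  {"x": 0,"y": 0,"z": 0,"rx": 0,"ry": 0,"rz": 5,"hand": 1},
])

```text
clock: 44.22
tcp_pos: [0.4932, -0.168, 0.1917]
orientation: [-0.0, 0.775, 0.632, -0.0]
wrist_force: [-0.9, -1.9, -5.2]
finger_gap: 0.017
```

```bash
python3 tq.py
```

```text
t 44.38 Mz 0.259 [0.29 0.23 0.25] tau6 0.469 [0.305 0.715 0.387] yaw 78.41 j6 1.29 p [ 0.4933 -0.168   0.1917] F [-1.4 -2.  -5.5]
```

arm_command([
  {"x": 0,"y": 0,"z": 0,"rx": 0,"ry": 0,"rz": 3,"hand": 1},
])

```text
clock: 44.5
tcp_pos: [0.4933, -0.168, 0.1917]
orientation: [-0.0, 0.791, 0.612, -0.0]
wrist_force: [-0.9, -2.8, -6.3]
finger_gap: 0.0162
```

```bash
python3 tq.py
```

```text
t 44.65 Mz 0.445 [0.45 0.44 0.44] tau6 0.56 [0.477 0.702 0.501] yaw 75.45 j6 1.34 p [ 0.4933 -0.168   0.1917] F [-1.5 -2.1 -6.2]
```

arm_command([
  {"x": 0,"y": 0,"z": 0,"rx": 0,"ry": 0,"rz": 1,"hand": 1},
])

```text
clock: 44.78
tcp_pos: [0.4933, -0.168, 0.1917]
orientation: [-0.0, 0.797, 0.605, -0.0]
wrist_force: [-1.9, -2.7, -6.1]
finger_gap: 0.0166
```

```bash
python3 tq.py;  python3 -c "
from h import *
print(shift([.5498,.1082,.250]))"
```

```text
t 44.92 Mz 0.474 [0.5  0.43 0.49] tau6 0.523 [0.472 0.577 0.52 ] yaw 74.36 j6 1.36 p [ 0.4933 -0.168   0.1917] F [-3.1 -2.7 -6.3]
[281.2 -20.  -58.3]
```

arm_command([
  {"x": 0,"y": 0,"z": 0,"rx": 0,"ry": 0,"rz": -9,"hand": 1},
  {"x": 0,"y": 0,"z": -12,"rx": 0,"ry": 0,"rz": -9,"hand": 1},
  {"x": 0,"y": 0,"z": -40,"rx": 0,"ry": 0,"rz": -9,"hand": 1},
  {"x": 10,"y": 0,"z": -65,"rx": 0,"ry": 0,"rz": -2,"hand": 1},
  {"x": 55,"y": -4,"z": -70,"rx": 0,"ry": 0,"rz": 7,"hand": 1},
  {"x": 105,"y": -8,"z": -70,"rx": 0,"ry": 0,"rz": 16,"hand": 1},
  {"x": 155,"y": -12,"z": -70,"rx": 0,"ry": 0,"rz": 25,"hand": 1},
  {"x": 205,"y": -16,"z": -70,"rx": 0,"ry": 0,"rz": 34,"hand": 1},
  {"x": 250,"y": -20,"z": -65,"rx": 0,"ry": 0,"rz": 43,"hand": 1},
  {"x": 280.2,"y": -21.2,"z": -58,"rx": 0,"ry": 0,"rz": 51.8,"hand": 1},
])

```text
clock: 46.18
tcp_pos: [0.5497, 0.1106, 0.2515]
orientation: [-0.001, 0.981, 0.192, 0.002]
wrist_force: [0.7, -0.8, -3.4]
finger_gap: 0.0165
```

arm_command([
  {"x": 0,"y": 0,"z": 20,"rx": 0,"ry": 0,"rz": 0,"hand": 1},
  {"x": 0,"y": 0,"z": 40,"rx": 0,"ry": 0,"rz": 0,"hand": 1},
  {"x": 0,"y": 0,"z": 48,"rx": 0,"ry": 0,"rz": 0,"hand": 1},
  {"x": 0,"y": 0,"z": 48,"rx": 0,"ry": 0,"rz": 0,"hand": 1},
])

```text
clock: 46.68
tcp_pos: [0.5489, 0.1077, 0.2022]
orientation: [-0.0, 0.981, 0.195, 0.0]
wrist_force: [0.2, 0.3, -2.8]
finger_gap: 0.0166
```

Run:
```python
from h import *
p,y,w=avg(3,'w15.png'); print(shift([.5484,.1076,.132]))
w=cam('scene');i=cv2.cvtColor(w['image'],cv2.COLOR_RGB2BGR);a=i[170:260,240:340]
cv2.imwrite('pics/s15.png',cv2.resize(a,None,fx=6,fy=6,interpolation=cv2.INTER_CUBIC))
X=cloud(w); P=X[(abs(X[...,0]-.55)<.035)&(abs(X[...,1]-.108)<.035)&(X[...,2]>.075)&(X[...,2]<.11)]; print(len(P),P.mean(0))
```

```text
t 46.825 p [0.5494 0.1075 0.2029] sd [0.0001 0.0001 0.0001] F [ 0.33  0.45 -2.99] M [ 0.017  0.01  -0.007] yaw 22.47 gap 0.0164 j [ 0.05  0.29 -0.05  1.22  0.    2.8 ]
[-1.1 -0.6 71. ]
87 [0.55709391 0.11739718 0.09767048]
```

View pics/s15.png

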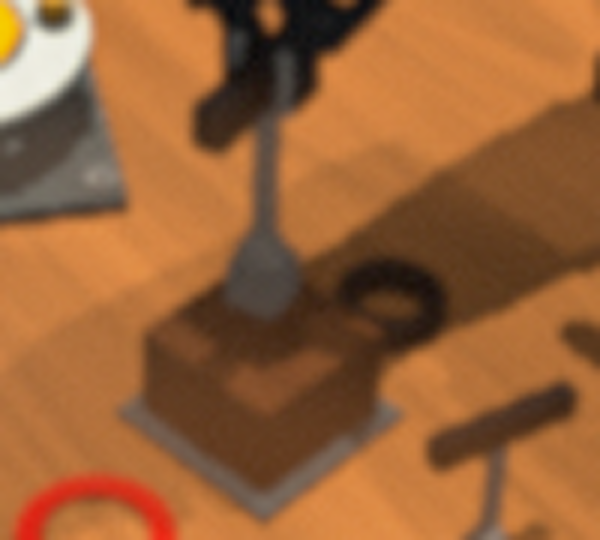

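View pics/w15.png

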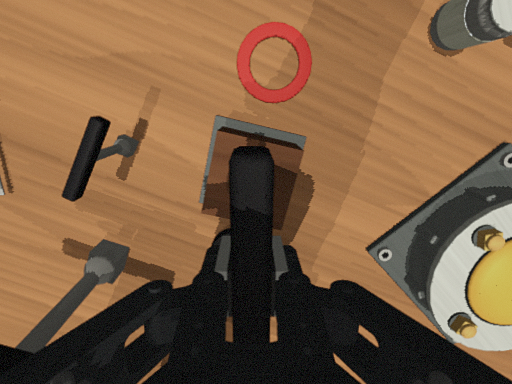

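arm_command([
  {"x": -1,"y": -0.5,"z": 10,"rx": 0,"ry": 0,"rz": 0,"hand": 1},
  {"x": -1,"y": -0.5,"z": 20,"rx": 0,"ry": 0,"rz": 0,"hand": 1},
  {"x": -1,"y": -0.5,"z": 27,"rx": 0,"ry": 0,"rz": 0,"hand": 1},
  {"x": -1,"y": -0.5,"z": 34,"rx": 0,"ry": 0,"rz": 0,"hand": 1},
])

```text
clock: 47.38
tcp_pos: [0.5475, 0.1075, 0.167]
orientation: [-0.0, 0.981, 0.195, -0.0]
wrist_force: [-0.2, 0.4, -3.9]
finger_gap: 0.0166
```

arm_command([
  {"x": 0,"y": 0,"z": 9,"rx": 0,"ry": 0,"rz": 0,"hand": 1},
  {"x": 0,"y": 0,"z": 18,"rx": 0,"ry": 0,"rz": 0,"hand": 1},
  {"x": 0,"y": 0,"z": 27,"rx": 0,"ry": 0,"rz": 0,"hand": 1},
  {"x": 0,"y": 0,"z": 34,"rx": 0,"ry": 0,"rz": 0,"hand": 1},
  {"x": 0,"y": 0,"z": 37,"rx": 0,"ry": 0,"rz": 0,"hand": 1},
  {"x": 0,"y": 0,"z": 37,"rx": 0,"ry": 0,"rz": 0,"hand": 1},
])

```text
clock: 48.12
tcp_pos: [0.5479, 0.1075, 0.131]
orientation: [0.0, 0.981, 0.195, 0.0]
wrist_force: [0.3, -0.1, -3.4]
finger_gap: 0.0168
```

```bash
python3 -c "
from h import *
avg(2)"
```

```text
t 48.225 p [0.5479 0.1075 0.1309] sd [0. 0. 0.] F [-0.07 -0.5  -2.81] M [-0.037  0.006  0.036] yaw 22.52 gap 0.0165 j [ 0.05  0.33 -0.18  1.06 -0.    2.8 ]
```

arm_command([
  {"x": 0,"y": 0,"z": 0.6,"rx": 0,"ry": 0,"rz": 0,"hand": 1},
  {"x": 0,"y": 0,"z": 1,"rx": 0,"ry": 0,"rz": 0,"hand": 1},
  {"x": 0,"y": 0,"z": 1,"rx": 0,"ry": 0,"rz": 0,"hand": 1},
])

```text
clock: 48.6
tcp_pos: [0.5482, 0.1076, 0.1308]
orientation: [0.0, 0.981, 0.195, 0.001]
wrist_force: [-1.4, 0.8, 5.0]
finger_gap: 0.0165
```

```bash
python3 -c "
from h import *
avg(2)"
```

```text
t 48.7 p [0.5481 0.1076 0.1308] sd [0. 0. 0.] F [-1.71  0.62  5.16] M [ 0.07   0.53  -0.022] yaw 22.53 gap 0.0165 j [ 0.05  0.33 -0.18  1.06  0.    2.8 ]
```

Resting on the bore floor. I'll release gradually.

arm_command([
  {"x": 0,"y": 0,"z": 0,"rx": 0,"ry": 0,"rz": 0,"hand": 0.5},
  {"x": 0,"y": 0,"z": 0,"rx": 0,"ry": 0,"rz": 0,"hand": 0},
  {"x": 0,"y": 0,"z": 0,"rx": 0,"ry": 0,"rz": 0,"hand": -0.5},
  {"x": 0,"y": 0,"z": 0,"rx": 0,"ry": 0,"rz": 0,"hand": -1},
  {"x": 0,"y": 0,"z": 0,"rx": 0,"ry": 0,"rz": 0,"hand": -1},
  {"x": 0,"y": 0,"z": 0,"rx": 0,"ry": 0,"rz": 0,"hand": -1},
], force=20)

```text
clock: 49.45
tcp_pos: [0.5477, 0.1075, 0.1297]
orientation: [0.0, 0.981, 0.195, -0.0]
wrist_force: [0.6, 0.3, 0.1]
finger_gap: 0.0854
```

arm_command([
  {"x": 0,"y": 0,"z": -15,"rx": 0,"ry": 0,"rz": 0,"hand": -1},
  {"x": 0,"y": 0,"z": -40,"rx": 0,"ry": 0,"rz": 0,"hand": -1},
  {"x": 0,"y": 0,"z": -80,"rx": 0,"ry": 0,"rz": 0,"hand": -1},
  {"x": 0,"y": 0,"z": -120,"rx": 0,"ry": 0,"rz": 0,"hand": -1},
  {"x": -30,"y": 0,"z": -150,"rx": 0,"ry": 0,"rz": 0,"hand": -1},
  {"x": -30,"y": 0,"z": -150,"rx": 0,"ry": 0,"rz": 0,"hand": -1},
  {"x": -30,"y": 0,"z": -150,"rx": 0,"ry": 0,"rz": 0,"hand": -1},
])

```text
clock: 50.32
tcp_pos: [0.5203, 0.096, 0.2801]
orientation: [0.0, 0.981, 0.195, 0.001]
wrist_force: [-0.0, 0.8, 0.0]
finger_gap: 0.0853
```

Run:
```python
from h import *
p,y,w=avg(2,'w16.png')
X=cloud(w)
m=(X[...,2]>.125)&(X[...,2]<.18)&(abs(X[...,0]-.55)<.1)&(abs(X[...,1]-.11)<.09)
P=X[m]; T=P[P[:,2]>np.median(P[:,2])-.003]; print(np.median(P[:,2]),cv2.minAreaRect(T[:,:2].astype(np.float32)))
A=np.c_[T[:,:2],np.ones(len(T))]; print('tilt',np.linalg.lstsq(A,T[:,2],rcond=None)[0])
from bolts import bolts
cam('scene','s16.png'); t=cam('top','t16.png'); bolts(t,(.5605,-.1972))
```

```text
t 50.425 p [0.52   0.0961 0.2791] sd [0.0001 0.     0.0002] F [-0.15  0.35 -0.32] M [-0.027 -0.019 -0.039] yaw 22.52 gap 0.0855 j [0.03 0.21 0.03 1.39 0.   2.78]
0.1613906254219064 ((0.5499258041381836, 0.11001940071582794), (0.11104768514633179, 0.017802977934479713), 22.966209411621094)
tilt [ 0.00178015 -0.00590891  0.16098003]
ring [ 0.5591 -0.1966  0.0929] z 0.07058439833428791
```

View pics/w16.png

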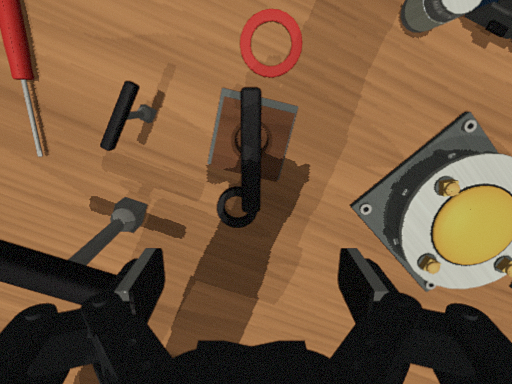

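View pics/s16.png

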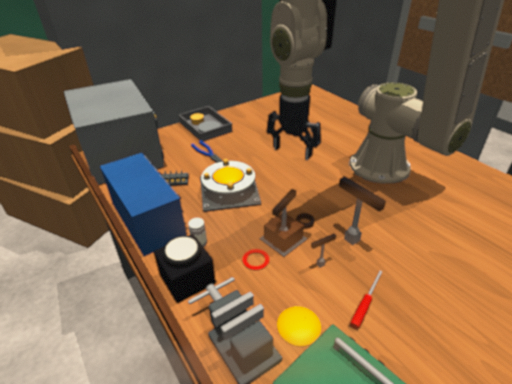

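arm_command([
  {"x": -20,"y": 45,"z": 0,"rx": 0,"ry": 0,"rz": 0,"hand": -1},
  {"x": -40,"y": 100,"z": 0,"rx": 0,"ry": 0,"rz": 0,"hand": -1},
  {"x": -60,"y": 155,"z": 0,"rx": 0,"ry": 0,"rz": 0,"hand": -1},
  {"x": -80,"y": 210,"z": 10,"rx": 0,"ry": 0,"rz": 0,"hand": -1},
  {"x": -105,"y": 260,"z": 30,"rx": 0,"ry": 0,"rz": 0,"hand": -1},
  {"x": -105,"y": 287,"z": 50,"rx": 0,"ry": 0,"rz": 0,"hand": -1},
  {"x": -105,"y": 287,"z": 50,"rx": 0,"ry": 0,"rz": 0,"hand": -1},
  {"x": -105,"y": 287,"z": 50,"rx": 0,"ry": 0,"rz": 0,"hand": -1},
])

```text
clock: 51.52
tcp_pos: [0.5327, -0.2087, 0.2295]
orientation: [-0.001, 0.981, 0.195, -0.0]
wrist_force: [0.5, 0.5, 0.9]
finger_gap: 0.0855
```

Run:
```python
from h import *
from bolts import bolts
p,y,w=avg(1,'w17.png'); bolts(w,(.5605,-.1972))
t=cam('top'); X=cloud(t); m=(X[...,2]>.125)&(X[...,2]<.18)&(abs(X[...,0]-.55)<.1)&(abs(X[...,1]-.11)<.09); print(m.sum(),np.median(X[m],0))
```

```text
t 51.575 p [ 0.533  -0.2084  0.2301] sd [0. 0. 0.] F [ 0.05 -0.15 -0.39] M [-0.026  0.009 -0.015] yaw 22.59 gap 0.0856 j [-0.51  0.31  0.04  1.3   0.    2.23]
ring [ 0.5606 -0.197   0.0934] z 0.07080857911302382
[197.5  92.7] 388 all [ 0.592  -0.131   0.0879] top [ 0.5916 -0.1304  0.0905] ang 65.1 r 0.0734 rect ((0.5916240811347961, -0.13020671904087067), (0.01719732955098152, 0.01716841384768486), 32.04976272583008)
[309.9  97. ] 396 all [ 0.6274 -0.2264  0.0876] top [ 0.6281 -0.2273  0.0903] ang -24.2 r 0.074 rect ((0.6279117465019226, -0.2273915410041809), (0.017175380140542984, 0.017288116738200188), 81.23932647705078)
[198.5 200.2] 314 all [ 0.4954 -0.1662  0.0872] top [ 0.4933 -0.1661  0.0904] ang 155.4 r 0.0741 rect ((0.4932800233364105, -0.16604191064834595), (0.016811233013868332, 0.017819033935666084), 88.52271270751953)
[300.1 203.7] 323 all [ 0.5312 -0.2623  0.0868] top [ 0.5301 -0.2637  0.0902] ang -114.6 r 0.0733 rect ((0.5297608375549316, -0.26411738991737366), (0.01804502308368683, 0.017113614827394485), 82.43359375)
[ 43.8 346.5] 6104 all [ 0.5146 -0.1484  0.3009] top [ 0.5171 -0.1459  0.3075] ang 130.4 r 0.067 rect ((0.5110672116279602, -0.15124459564685822), (0.02862885408103466, 0.02504788525402546), 30.777393341064453)
[461.4 347.3] 6503 all [ 0.5629 -0.2636  0.3013] top [ 0.5672 -0.2632  0.3087] ang -84.3 r 0.0665 rect ((0.5578683018684387, -0.2639504373073578), (0.028797702863812447, 0.02473583072423935), 15.412210464477539)
264 [0.54787479 0.10856923 0.16108575]
```

View pics/w17.png

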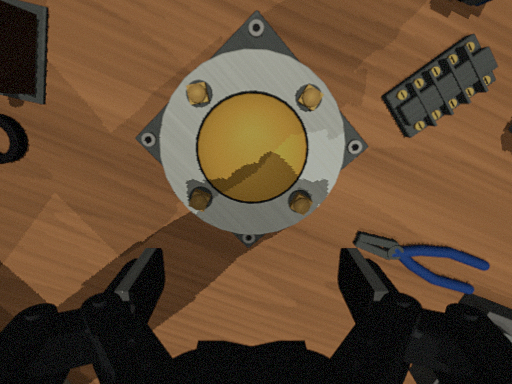

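```bash
python3 -c "
from h import *
print(hand_in())"
```

```text
the job is handed in; nothing more can be done
None
```

All four bolts are tightened crosswise in two rounds, the wrench is back upright in its stand, and the job was handed in at about 51.6 s on the clock.

The plate looks the same every quarter turn, so I could not tell which bolt is bolt1. I named the bolts by direction and worked in opposite pairs: 65°, −115°, −25°, 155° (world angle about the lamp axis).

| Bolt | Round 1 turn (camera) | Total turn (camera) | Last reaction torque in round 2 |
|---|---|---|---|
| 65° | about 34° | about 96° | 0.56 N m |
| −115° | about 34° | about 64° | 0.49 N m |
| −25° | about 35° | about 83° | 0.49 N m |
| 155° | about 35° | about 81° | 0.47 N m |

- **Round 1:** each bolt turned 34–35°, slightly under the 36° of an exact tenth of a turn.
- **Round 2:** each bolt was turned in steps of up to 5° until the torque rose clearly above the roughly 0.1 N m of drag. I stopped at the values above, all under the 0.9 N m limit.
- **Final look:** from above, the three bolts I had re-measured after tightening still stood within about 1° of where they were left. The fourth (155°) was tightened last, so this was its only check.
- **Wrench:** the bar top read 161 mm above the bench, and tilt was under half a degree. It stands about 2 mm from its first position, within the bore's clearance.
- **Bystanders:** they looked unmoved in the pictures; I did not measure each one.

**Disagreements:**
- The measured tool position was 1–1.5 mm off at times, and the wrench axis sat an estimated 1–2 mm along the bar from the tool axis. This gave side forces of up to about 5 N on the socket while turning.
- Single torque readings were noisy by up to about 0.1 N m, so the stopping torques are averages of three.

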